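# Stow the media box and the game case under the low glass riser

### The arm

A 7-joint arm with a two-finger parallel gripper is mounted at the origin on the work surface. World frame = base frame: x ahead of the robot, y to its left, z up, the work surface at z = 0. Lengths are in m, angles in rad, forces in N, time in s.
With the tool pointing down it reaches from about 0.4 to 0.85 m from the base axis. Payload 6.9 kg.
Tool frame: the origin (TCP) lies on the centre line of the jaws, within the pads' length; the fingertips stand 17 mm ahead of it and the grasp point (between the pads) lies 2 mm behind it; z points along the fingers, x is the direction in which the jaws open and shut, and the axes are right-handed (so a half turn about z gives the same grasp; the last joint's range is limited). The gripper opens to 85 mm and grips with 20 to 120 N. Pads are 22 mm wide; open, the fingers measure 114 mm over their backs; the gripper's body (76 mm by 85 mm) begins 54 mm behind the grasp point. The pads swing forward as they close: fully open they stand 13 mm farther back than shut.
Start: joints at [1.365, 0.507, -0.238, 1.5, 0.126, 1.149, -0.155], TCP at [0.192, -0.595, 0.248] pointing down, gripper open.
Joint ranges: [-3.08, 3.08], [-0.24, 2.05], [-1.43, 1.35], [0, 2.5], [-1.52, 4.66], [0.17, 1.96], [-2.89, 2.89]. Speed limits (rad/s): [2.39, 2.39, 3.14, 3.14, 3.14, 3.14, 3.14].

### API

Orientations are given as a unit quaternion [w, x, y, z].
In Python, from workcell import ctrl gives the robot as it stands. The module is installed in compiled form; this text tells all that it offers.
- The arm moves only by the tool arm_command, never from a script. Its argument "series" is a list of rows, each a list of 5 numbers: the shift along the tool's x, y, z in mm, then the turn about the tool's z in rad, then the finger opening in mm, from 0 to 85.4. In form: [[x, y, z, roll, jaw], ...]. A call has 1 to 10 rows; each row is the pose to reach, as a shift and turn from the pose commanded when the call began, along the tool's axes at that moment; what a row does not reach only later rows make up. A row lasts 1/12 s, in which the tool goes at most 41.7 mm and 7.16 degrees, less where a joint would pass 70% of its speed; a pose out of reach is approached as far as the arm can. A call with a gripper value outside its range is refused whole. The fingers move at their own pace and stop on an object; "force" is the grip in N (left out, the last holds). Time passes only in rows, so rows that repeat a pose let the fingers close. It gives the time, the measured TCP pose, the force and the opening at its end, in the units of the state.
- ctrl.sense(): the state, without advancing time (a new reading comes with each control period).
- ctrl.grab_frame(name): name is "scene" or "top" or "wrist"; returns the picture (420x560x3 uint8, red, green, blue); there is no depth.
- ctrl.calibration(name): a dict with "K" (3x3 intrinsics, pixels), "distortion" ([k1, k2, p1, p2, k3] as OpenCV has them; the pictures are not rectified), "T" (4x4, takes a point from camera to world coordinates); the wrist camera has in their place "T_tool_cam" (4x4, takes a point from camera to tool coordinates, whose origin is the TCP and whose axes are the tool frame's). Camera axes: x right, y down, z forward; pixel columns grow to the right and rows downward; lengths in m; the calibration is good to about 2 mm. A picture is of the moment at which its call begins: read the wrist's pose just before it. calibration takes no time and is no camera call.
- ctrl.sign_off(): hands the job in, once; it reports no verdict.
The state is a dict: "time": time; "qpos": joint angles; "joint_velocities": joint speeds; "joint_torque": joint torques, N m; "tcp_pos": TCP position; "tcp_rot": TCP orientation; "ft_force": force on the tool from outside, world axes, zero at the start; "ft_torque": the same for the moment, N m; "grip_width": finger opening in m.
Only numpy, scipy, OpenCV 4.12 (cv2) and the standard library are available. Lean on these libraries where they do the work, as an engineer would, in place of code of your own. Each camera call takes 0.05 s, during which the arm holds its last target.

### The job

Clear the den's console shelf by stowing two things under the low glass riser: slide the dark media box lying flat into its wide bay, and take the leaning game case out of the slotted rack, stand it upright on its long thin edge and slide it into the narrow bay. Push both in, straight, until their near ends are flush with the riser's front edge and nothing sticks out at the back, and leave the other things on the shelf where they are.

Things in the scene. Friction and masses are not known exactly. Their poses are not given: they have to be found in the camera images.
- box_center (a point): centre (half-way up, 27 mm above its underside) of the media box: a loose dark metal box with small vents on top, 150 mm long (its x axis), 62 mm wide (y), 54 mm high (z), about 0.5 kg, lying on the shelf surface at any yaw up to 0.6 rad, on the left or the right. Both ends are alike and either may go in first.
- case_center (a point): centre of the game case: a loose flat white plastic case, 16 mm thick (its x axis), 150 mm long (y), 54 mm high (z), about 0.16 kg. It starts in the middle slot of the rack, resting on a long thin edge and leaning 20 degrees, its top towards the robot; its lowest 18 mm are inside the slot. Both ends and both faces are alike.
- rack_slot (a point): the fixed slotted plastic rack (90 x 150 mm): centre of the middle slot's floor, 34 mm above the table. Three slots (20 mm wide, 18 mm deep, 26 mm apart, open-ended) run along its y axis and lean 20 degrees, tops towards its own -x (the robot). The case comes out along its own z axis. The axes given here are level: only the slots lean.
- riser: the fixed riser: a low frosted glass shelf 160 mm deep (x, away from the robot) and 212 mm wide (y), origin on the table under its middle. Underside of the glass 62 mm above the table, glass 10 mm thick, on four upright walls 8 mm thick. A black sound bar 45 mm high is fixed on its rear half. Of its three bays the right-hand one (-y) already holds a box; the other two are empty.
- wide_bay (a point): middle of the floor of the riser's wide bay, the centre one, on the table; axes as the riser's. 76 mm wide between its walls, 62 mm high, open at the front (-x) and back with no stop. The glass's front and back edges lie 80 mm either side of this point; the walls end 5 mm inside them.
- narrow_bay (a point): the same for the riser's narrow bay, the left-hand one (+y): 30 mm wide between its walls, same depth, height, edges and axes.
- remote_a: bystander, leave alone: a slim bar-shaped remote, 150 x 42 x 18 mm, lying out to the left, farther from the robot than the other remote; origin at the centre of its underside, z up
- remote_b: bystander, leave alone: a slim bar-shaped remote, 150 x 42 x 18 mm, lying out to the left, nearer the robot; origin at the centre of its underside, z up
- coaster: bystander, leave alone: a round wooden coaster, 100 mm across, 10 mm thick, out to the right; origin at the centre of its underside, z up
- cup: bystander, leave alone: a white ceramic cup, 76 mm across, 85 mm high, standing close in front of the riser, on the right beside the way into the wide bay; origin at the centre of its underside, z up
- clip_stand: bystander, leave alone: a stand with a flat foot 100 x 70 mm and a steel clip on an upright, 105 mm high, behind and left of the riser; origin at the centre of its underside, z up
- carton: bystander, leave alone: a cardboard carton 110 x 75 x 90 mm, behind and right of the riser; origin at the centre of its underside, z up

How it is judged:
By the outcome, as a careful person would: the job done as asked, in the order asked, and still so for the second after the job is handed in, with the robot touching nothing.
It also fails if it takes over 70 s, if anything falls off the work surface, if the arm or the gripper's body presses on something with over 40 N, if the wrist force passes 120 N, or if a joint passes its speed limit or range.

## Working session

There is one attempt and no reset: what is moved stays moved. The work goes in short steps, Python scripts to look and compute and a tool call to move; the robot and the scene stay as the last step left them, time stands still between calls to the robot, and variables do not carry over. Pictures are saved under pics/ and viewed, and the job is handed in when it is done.

Besides the shell and the picture viewer there is one more tool, called after "Emit:" as name(argument=value, ...), one argument or row to a line, values as JSON. arm_command: Moves the arm, as the interface text tells. Its arguments: {"type":"object","properties":{"series":{"type":"array"},"force":{"type":"number"}},"required":["series"]}

```bash
mkdir -p pics; ls; python3 - <<'E'
from workcell import ctrl
import cv2,numpy as np
np.set_printoptions(precision=4,suppress=True)
s=ctrl.sense()
for k,v in s.items(): print(k,v)
for n in ["scene","top","wrist"]:
    im=ctrl.grab_frame(n); cv2.imwrite(f"pics/{n}0.png",im[:,:,::-1]); 
    for k,v in ctrl.calibration(n).items(): print(n,k,np.array(v).tolist())
E
```

```text
pics
time 0.0
qpos [ 1.3645  0.5083 -0.2375  1.5011  0.1257  1.1489 -0.1548]
joint_velocities [-0.0012  0.002  -0.0004  0.      0.0009  0.0001  0.0011]
joint_torque [ -0.0006 -62.0608  -2.1872 -24.9664   0.0126   0.0118   0.    ]
tcp_pos [ 0.1915 -0.5944  0.2474]
tcp_rot [-0.0005  0.8083 -0.5888 -0.0007]
ft_force [-0.5668  0.6948  0.4885]
ft_torque [ 0.0183 -0.0017 -0.0025]
grip_width 0.08499459440307637
scene K [[399.49143539108627, 0.0, 274.163386919735], [0.0, 399.49143539108627, 203.26378871386925], [0.0, 0.0, 1.0]]
scene distortion [-0.08753684033972435, 0.0, 0.0, 0.0, 0.0]
scene T [[-0.6711966735972914, 0.57176135546586, -0.4717880644397153, 1.124910050011329], [0.7411018157613743, 0.5315086421900641, -0.4102031959315629, 0.4723849676436035], [0.016221098209573355, -0.6249700118190604, -0.7804802113441176, 0.9860138090972057], [0.0, 0.0, 0.0, 1.0]]
top K [[434.96231959918924, 0.0, 282.665969652632], [0.0, 434.96231959918924, 211.4727599426708], [0.0, 0.0, 1.0]]
top distortion [-0.0018312967723897197, 0.0, 0.0, 0.0, 0.0]
top T [[-0.0035564549578249198, -0.997062517802359, 0.07650939302957302, 0.4886097976652335], [-0.9999478705643482, 0.00427816354802499, 0.009271109452598547, -0.01509893591813407], [-0.009571195429969807, -0.07647243235491508, -0.997025756591957, 1.432787838799788], [0.0, 0.0, 0.0, 1.0]]
wrist K [[316.5073450626533, 0.0, 275.50982053087296], [0.0, 316.5073450626533, 208.43504361075694], [0.0, 0.0, 1.0]]
wrist distortion [-0.01214391659061713, 0.0, 0.0, 0.0, 0.0]
wrist T_tool_cam [[0.9999998944164221, -0.00013495159042128677, 0.0004392666738039217, 0.0009093261238367623], [-6.536750544970807e-06, 0.9516315828385531, 0.3072414856451828, -0.07775794032316888], [-0.00045948276721151355, -0.3072414560769044, 0.9516314814797419, -0.12571464310253505], [0.0, 0.0, 0.0, 1.0]]
```

View pics/top0.png

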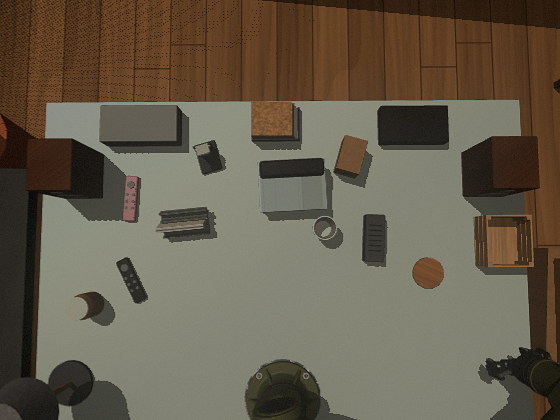

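View pics/scene0.png

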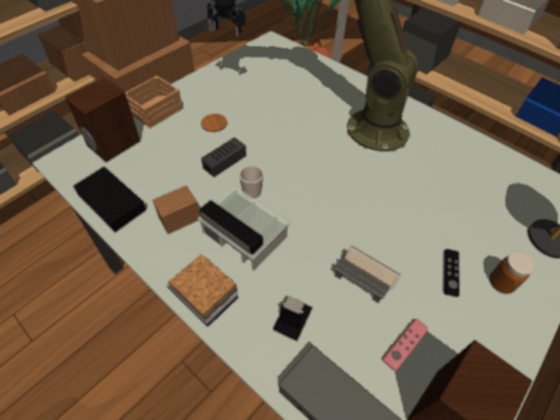

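```bash
python3 -c "
import cv2
im=cv2.imread('pics/top0.png');cv2.imwrite('pics/top0z.png',cv2.resize(im[60:260,150:420],None,fx=2.9,fy=2.9,interpolation=2))"
```

```text
(no output)
```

View pics/top0z.png

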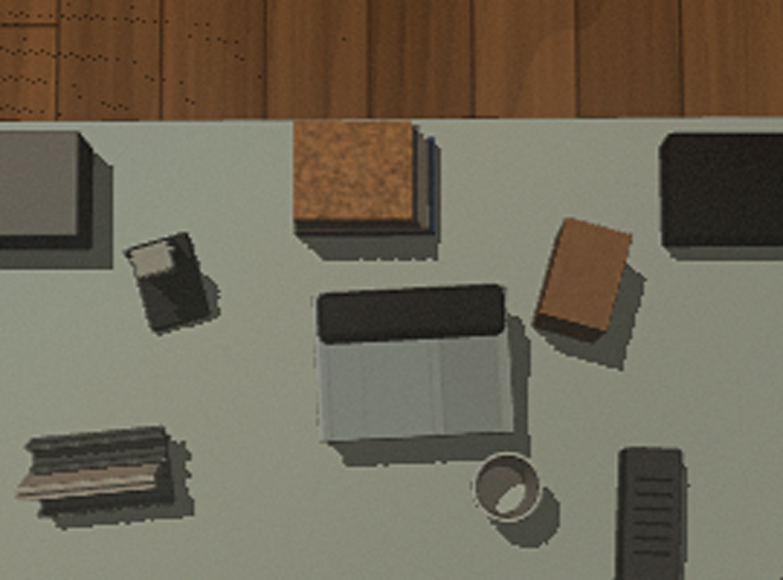

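```bash
cat > h.py <<'E'
from workcell import ctrl
import cv2,numpy as np
from scipy.spatial.transform import Rotation as R
np.set_printoptions(precision=4,suppress=True)
def Tcam(n,s=None):
    c=ctrl.calibration(n)
    if n!="wrist": return np.array(c["K"]),np.array(c["distortion"]),np.array(c["T"])
    s=s or ctrl.sense(); q=s["tcp_rot"]
    T=np.eye(4);T[:3,:3]=R.from_quat([q[1],q[2],q[3],q[0]]).as_matrix();T[:3,3]=s["tcp_pos"]
    return np.array(c["K"]),np.array(c["distortion"]),T@np.array(c["T_tool_cam"])
def ray(n,px,s=None):
    K,d,T=Tcam(n,s)
    u=cv2.undistortPoints(np.array(px,float).reshape(-1,1,2),K,d)[:,0]
    return T[:3,3],np.c_[u,np.ones(len(u))]@T[:3,:3].T
def onz(n,px,z,s=None):
    o,d=ray(n,px,s); return o+d*((z-o[2])/d[:,2])[:,None]
def proj(n,P,s=None):
    K,d,T=Tcam(n,s);Ti=np.linalg.inv(T)
    return cv2.projectPoints(np.array(P,float).reshape(-1,1,3),cv2.Rodrigues(Ti[:3,:3])[0],Ti[:3,3],K,d)[0][:,0]
def meet(n1,p1,n2,p2):
    o1,d1=ray(n1,[p1]);o2,d2=ray(n2,[p2]);d1=d1[0];d2=d2[0]
    A=np.c_[d1,-d2];t=np.linalg.lstsq(A,o2-o1,rcond=None)[0]
    a=o1+d1*t[0];b=o2+d2*t[1];return (a+b)/2,np.linalg.norm(a-b)
def snap(name,n="wrist",ann=True):
    s=ctrl.sense();im=ctrl.grab_frame(n)[:,:,::-1].copy();cv2.imwrite(f"pics/{name}.png",im)
    import json;json.dump({k:np.array(v).tolist() for k,v in s.items()},open(f"pics/{name}.json","w"))
    return s,im
def load(name):
    import json;return json.load(open(f"pics/{name}.json")),cv2.imread(f"pics/{name}.png")
E
python3 - <<'E'
from h import *
z=lambda u,v:(150+u/2.9,60+v/2.9)
print("riser top TL TR BR BL (z72)",onz("top",[z(321,441),z(513,434)],.072))
print("bar top",onz("top",[z(318,294),z(503,286)],.117))
print("box top",onz("top",[z(618,448),z(683,450)],.054))
print("cup rim",onz("top",[z(475,488),z(541,488),z(508,455),z(508,522)],.085))
print("rack case",onz("top",[z(18,495),z(153,485)],.085))
im=cv2.imread('pics/top0.png');cv2.imwrite('pics/top0b.png',cv2.resize(im[190:290,310:430],None,fx=5,fy=5,interpolation=2))
print(R.from_quat([0.8083,-0.5888,-.0007,-.0005]).as_matrix())
E
```

```text
riser top TL TR BR BL (z72) [[ 0.5915  0.0665  0.072 ]
 [ 0.5982 -0.1412  0.072 ]]
bar top [[ 0.7438  0.0671  0.117 ]
 [ 0.7512 -0.1282  0.117 ]]
box top [[ 0.5837 -0.2574  0.054 ]
 [ 0.5813 -0.3283  0.054 ]]
cup rim [[ 0.5394 -0.0988  0.085 ]
 [ 0.5392 -0.1692  0.085 ]
 [ 0.5746 -0.1344  0.085 ]
 [ 0.5031 -0.1336  0.085 ]]
rack case [[0.5338 0.3905 0.085 ]
 [0.544  0.2457 0.085 ]]
[[ 0.3067 -0.9518 -0.0005]
 [-0.9518 -0.3067  0.0016]
 [-0.0017  0.     -1.    ]]
```

View pics/top0b.png

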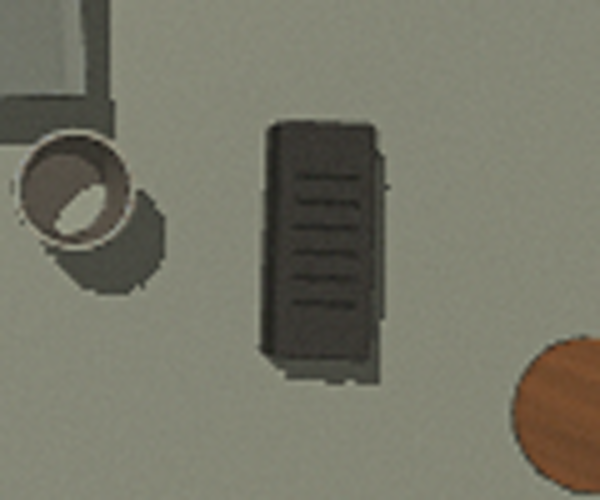

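View pics/wrist0.png

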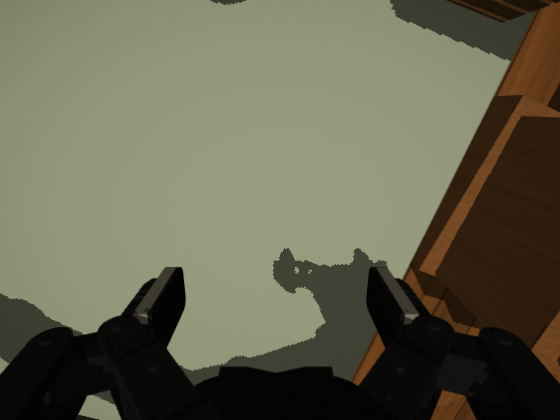

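Emit:
arm_command(
  series=[
    [-196,-387,0,0.312,85],
    [-196,-387,0,0.312,85],
    [-196,-387,0,0.312,85],
    [-196,-387,0,0.312,85],
    [-196,-387,0,0.312,85],
    [-196,-387,0,0.312,85],
    [-196,-387,0,0.312,85],
    [-196,-387,0,0.312,85],
    [-196,-387,0,0.312,85],
    [-196,-387,0,0.312,85],
  ],
)

```text
time: 0.98
tcp_pos: [0.4887, -0.3, 0.2482]
tcp_rot: [-0.0, -0.707, 0.707, 0.0]
ft_force: [0.2, -0.2, -0.2]
grip_width: 0.0848
```

Emit:
arm_command(
  series=[
    [0,0,0,0,85],
    [0,0,0,0,85],
    [0,0,0,0,85],
  ],
)

```text
time: 1.23
tcp_pos: [0.4873, -0.3018, 0.2479]
tcp_rot: [0.0, 0.707, -0.707, -0.0]
ft_force: [-0.4, -0.3, 0.0]
grip_width: 0.085
```

```bash
python3 - <<'E'
from h import *
s,im=snap("w1");print(s["tcp_pos"],s["tcp_rot"],s["time"])
E
```

```text
[ 0.4873 -0.3018  0.2479] [ 0.0005  0.7072 -0.707  -0.0004] 1.2333
```

View pics/w1.png

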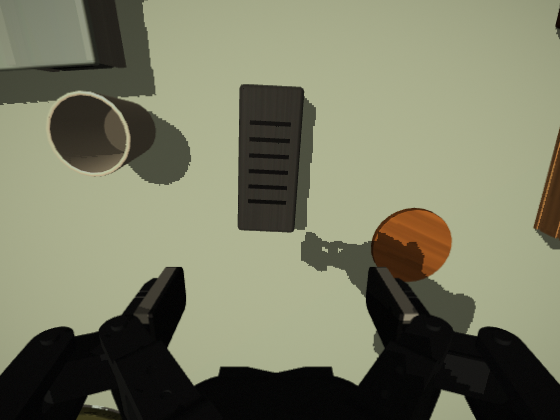

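```bash
python3 - <<'E'
from h import *
s,im=load("w1")
cv2.imwrite('pics/w1z.png',cv2.resize(im[75:240,225:325],None,fx=3.6,fy=3.6,interpolation=2))
g=im.max(2);print(g[150,232:325]);print(g[115,232:325]); print(g[75:100,270],g[220:240,270])
P=onz("wrist",[(240,85),(303,88),(295,231),(238,229)],.054,s);print(P)
print(np.linalg.norm(np.diff(P,axis=0),axis=1))
E
```

```text
[179 178 178 179 179 179 136  47  47  50  53  54  54  52  51  51  51  51
  51  51  52  51  51  51  51  51  53  50  50  51  51  53  54  53  53  51
  51  51  51  52  52  53  50  50  51  51  52  49  50  49  53  52  48  49
  51  52  51  52  51  51  49  49  50  50  48  39  32  19  79  79  79  79
  80  79  78  79  79  78  79  78  81 178 179 178 178 178 179 178 179 178
 178 179 177]
[178 177 177 178 177 178 177  70  44  48  52  55  54  54  53  52  51  54
  52  52  54  53  53  52  52  54  53  52  51  50  50  52  54  54  52  52
  52  50  52  52  52  53  53  52  49  50  51  52  50  51  51  49  53  51
  50  48  50  50  49  50  52  51  51  49  49  50  50  43  34  28  42  78
  79  78  79  79  78  79  78  77  78  78  78  84 178 177 178 178 177 177
 177 177 177]
[176 176 176 176 176 176 176 176 177 176  89  47  46  47  50  50  50  51
  51  51  50  50  49  49  50] [ 50  51  50  51  51  51  50  50  49  49  41  80 179 179 179 179 179 179
 179 178]
[[ 0.5845 -0.2696  0.054 ]
 [ 0.5819 -0.3292  0.054 ]
 [ 0.4363 -0.3244  0.054 ]
 [ 0.4386 -0.2625  0.054 ]]
[0.0596 0.1457 0.0619]
```

View pics/w1z.png

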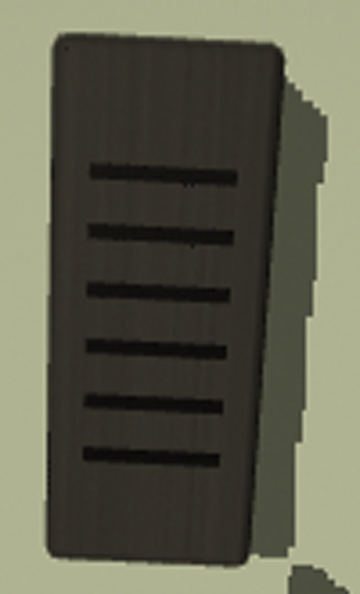

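Emit:
arm_command(
  series=[
    [-4,14,40,0.042,85],
    [-8,27,80,0.042,85],
    [-8,27,120,0.042,85],
    [-8,27,150,0.042,85],
    [-8,27,180,0.042,85],
    [-8,27,200,0.042,85],
    [-8,27,218,0.042,85],
    [-8,27,218,0.042,85],
    [-8,27,218,0.042,85],
  ],
)

```text
time: 2.03
tcp_pos: [0.4593, -0.2948, 0.0298]
tcp_rot: [-0.001, -0.691, 0.723, 0.001]
ft_force: [0.9, 1.0, 0.1]
grip_width: 0.0848
```

```bash
python3 - <<'E'
from h import *
s,im=snap("w2");print(s["tcp_pos"],s["tcp_rot"],s["time"])
E
```

```text
[ 0.4593 -0.2948  0.0298] [-0.0006 -0.6912  0.7227  0.0009] 2.0333
```

View pics/w2.png

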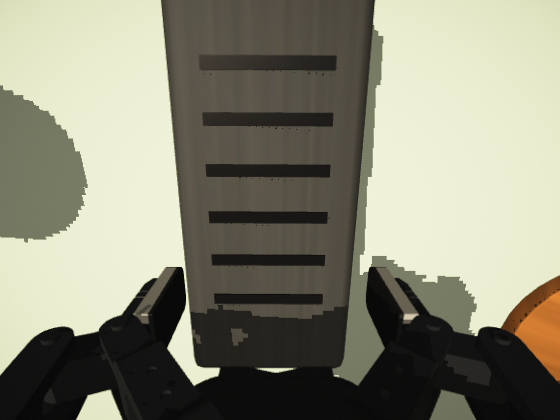

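Emit:
arm_command(
  series=[
    [0,0,0,0,50],
    [0,0,0,0,50],
    [0,0,0,0,50],
    [0,0,0,0,50],
    [0,0,0,0,50],
    [0,0,0,0,50],
  ],
  force=90,
)

```text
time: 2.58
tcp_pos: [0.4613, -0.2941, 0.0321]
tcp_rot: [0.0, -0.692, 0.722, -0.001]
ft_force: [-1.2, 0.9, 6.0]
grip_width: 0.0612
```

Emit:
arm_command(
  series=[
    [0,0,-10,0,50],
    [0,0,-40,0,50],
    [0,0,-80,0,50],
    [-20,0,-115,0,50],
    [-50,2,-140,0,50],
    [-85,4,-160,0,50],
    [-120,6,-170,0,50],
    [-155,8,-170,0,50],
    [-190,10,-170,-0.02,50],
    [-225,12,-170,-0.072,50],
  ],
)

```text
time: 3.42
tcp_pos: [0.4569, -0.0668, 0.2012]
tcp_rot: [0.0, 0.718, -0.696, 0.0]
ft_force: [0.1, -0.3, -6.3]
grip_width: 0.0608
```

Emit:
arm_command(
  series=[
    [-35,0,0,0,50],
    [-54,0,0,0,50],
    [-54,0,0,0,50],
    [-54,0,0,0,50],
  ],
)

```text
time: 3.75
tcp_pos: [0.4557, -0.0132, 0.2007]
tcp_rot: [0.0, 0.719, -0.695, -0.0]
ft_force: [0.3, -0.9, -6.1]
grip_width: 0.0613
```

```bash
python3 - <<'E'
from h import *
s,im=snap("w3");print(s["tcp_pos"],s["tcp_rot"],s["time"],s["grip_width"],s["ft_force"])
s,im=snap("t3","top")
E
```

```text
[ 0.4557 -0.0132  0.2007] [ 0.0004  0.7187 -0.6953 -0.0002] 3.75 0.061332146713157 [ 0.2702 -0.9264 -6.1342]
```

View pics/w3.png

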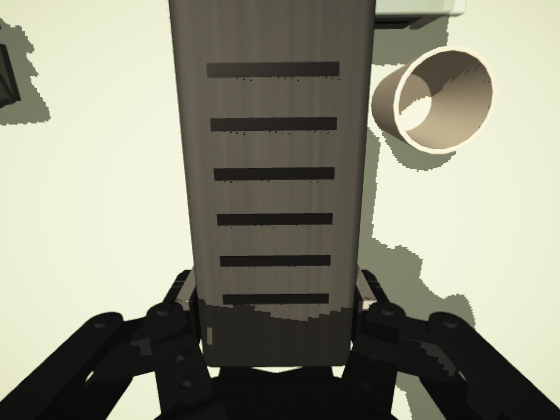

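Emit:
arm_command(
  series=[
    [0,0,-40,0,50],
    [0,-10,-80,0,50],
    [0,-20,-110,0,50],
    [0,-30,-130,0,50],
    [0,-30,-130,0,50],
    [0,-30,-130,0,50],
    [0,-30,-130,0,50],
  ],
)

```text
time: 4.43
tcp_pos: [0.485, -0.0145, 0.3284]
tcp_rot: [0.002, 0.717, -0.697, -0.001]
ft_force: [-0.1, 0.0, -7.0]
grip_width: 0.0611
```

```bash
python3 - <<'E'
from h import *
s,im=snap("w4");print(s["tcp_pos"],s["tcp_rot"],s["time"],s["grip_width"],s["ft_force"])
E
```

```text
[ 0.485  -0.0145  0.3284] [ 0.0015  0.717  -0.697  -0.0013] 4.4333 0.06112422395971739 [-0.1358  0.0171 -7.0258]
```

View pics/w4.png

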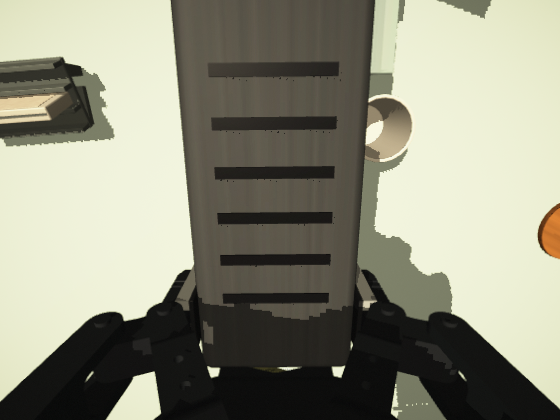

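Emit:
arm_command(
  series=[
    [0,20,35,0,50],
    [0,45,70,0,50],
    [0,45,110,0,50],
    [0,45,150,0,50],
    [0,45,190,0,50],
    [0,45,230,0,50],
    [0,45,265,0,50],
    [0,45,285,0,50],
    [0,45,294,0,50],
    [0,45,298,0,50],
  ],
)

```text
time: 5.32
tcp_pos: [0.4381, -0.0148, 0.0317]
tcp_rot: [0.002, 0.718, -0.696, -0.002]
ft_force: [-22.6, -0.6, 92.3]
grip_width: 0.0609
```

Emit:
arm_command(
  series=[
    [0,0,0,0,50],
    [0,0,1,0,50],
    [0,0,1,0,50],
  ],
)

```text
time: 5.57
tcp_pos: [0.4391, -0.0148, 0.032]
tcp_rot: [0.001, 0.718, -0.696, -0.001]
ft_force: [-7.3, 1.0, 19.9]
grip_width: 0.0609
```

Emit:
arm_command(
  series=[
    [0,0,0,0,85],
    [0,0,0,0,85],
    [0,0,0,0,85],
    [0,0,0,0,85],
    [0,0,-30,0,85],
    [0,0,-70,0,85],
    [0,-10,-110,0,85],
    [0,-20,-150,0,85],
    [0,-30,-190,0,85],
    [0,-40,-230,0,85],
  ],
)

```text
time: 6.4
tcp_pos: [0.4815, -0.0137, 0.2636]
tcp_rot: [-0.0, 0.718, -0.697, 0.0]
ft_force: [1.9, -0.2, -1.5]
grip_width: 0.0851
```

Emit:
arm_command(
  series=[
    [0,-40,-40,0,85],
    [0,-60,-60,0,85],
    [0,-60,-60,0,85],
    [0,-60,-60,0,85],
  ],
)

```text
time: 6.73
tcp_pos: [0.5433, -0.0117, 0.3221]
tcp_rot: [-0.001, 0.717, -0.697, 0.001]
ft_force: [0.2, -0.2, -1.3]
grip_width: 0.085
```

```bash
python3 - <<'E'
from h import *
s,im=snap("w5");print(s["tcp_pos"],s["tcp_rot"],s["time"],s["grip_width"],s["ft_force"])
E
```

```text
[ 0.5433 -0.0117  0.3221] [-0.0012  0.7175 -0.6966  0.0009] 6.7333 0.0849817280152943 [ 0.1741 -0.1713 -1.2522]
```

View pics/w5.png

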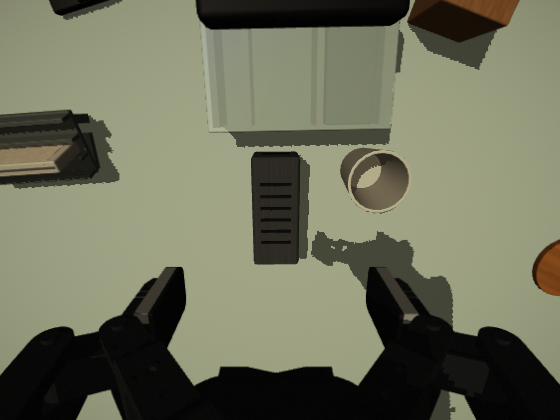

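```bash
python3 - <<'E'
from h import *
s,im=load("w5")
c=im[15:140,195:410];c2=cv2.resize(c,None,fx=3.7,fy=3.7,interpolation=2);cv2.imwrite('pics/w5r.png',c2)
c=im[140:275,230:320];cv2.imwrite('pics/w5b.png',cv2.resize(c,None,fx=4,fy=4,interpolation=2))
E
```

```text
(no output)
```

View pics/w5r.png

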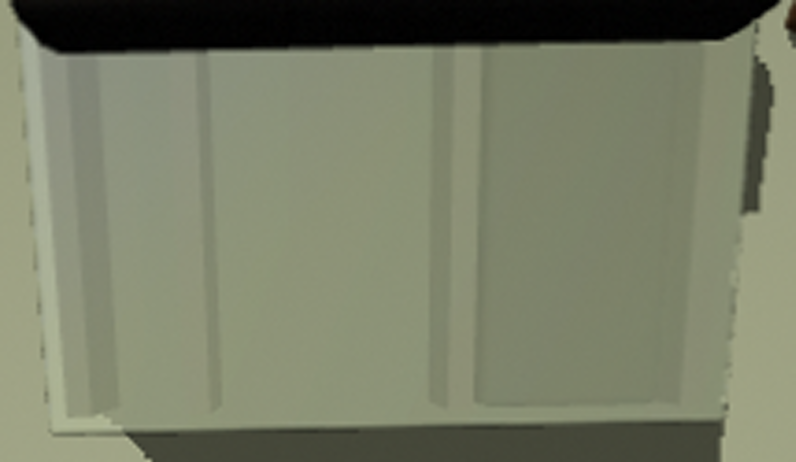

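View pics/w5b.png

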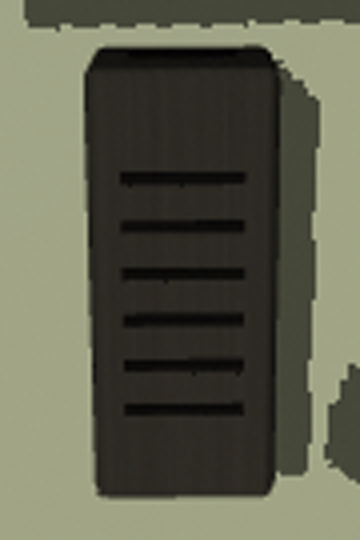

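```bash
python3 - <<'E'
from h import *
s,im=load("w5")
f=lambda u,v:(195+(u+.5)/3.7-.5,15+(v+.5)/3.7-.5)
b=lambda u,v:(230+(u+.5)/4-.5,140+(v+.5)/4-.5)
P=onz("wrist",[f(50,433),f(723,420),f(18,40),f(755,50)],.072,s)
print("glass",P, "width",np.linalg.norm(P[1]-P[0]))
e=P[0]-P[1];print("yaw front",np.arctan2(-e[0],e[1]))
for a,c in ((0,2),(1,3)): e=P[c]-P[a];print("yaw side",np.arctan2(e[1],e[0]))
B=onz("wrist",[b(86,68),b(278,66),b(275,492),b(99,495)],.054,s);print("box",B)
for a,c in ((3,0),(2,1)): e=B[a+0]-B[c];e=-e;print("yaw",np.arctan2(e[1],e[0]),np.linalg.norm(e))
e=B[0]-B[1];print("yawend",np.arctan2(-e[0],e[1]),np.linalg.norm(e)); print(B.mean(0))
# edges by fitting: front edge rows per column
g=cv2.cvtColor(im,cv2.COLOR_BGR2GRAY).astype(float)
pts=[]
for u in range(245,385,4):
    col=g[120:140,u];d=np.diff(col);k=np.argmin(d);
    k0=max(k-1,0);w=-np.clip(d[k0:k+2],None,0);pts.append((u,120.5+(w*np.arange(k0,k0+len(w))).sum()/w.sum()))
Q=onz("wrist",pts,.072,s);p=np.polyfit(Q[:,1],Q[:,0],1);print("front line x=a*y+b",p,np.std(Q[:,0]-np.polyval(p,Q[:,1])))
E
```

```text
glass [[ 0.5919  0.0666  0.072 ]
 [ 0.6022 -0.1437  0.072 ]
 [ 0.7015  0.0721  0.072 ]
 [ 0.7054 -0.1388  0.072 ]] width 0.21055390306712796
yaw front 0.048850695066949106
yaw side 0.05042345050438384
yaw side 0.047046192350006476
box [[ 0.5618  0.0179  0.054 ]
 [ 0.5642 -0.0417  0.054 ]
 [ 0.4174 -0.0483  0.054 ]
 [ 0.4144  0.0125  0.054 ]]
yaw 0.03665952318981912 0.14742579676137205
yaw 0.04524900183790607 0.14690845948897144
yawend 0.03997624497683601 0.05963152160751657
[ 0.4894 -0.0149  0.054 ]
front line x=a*y+b [-0.0498  0.5954] 0.00010537813345884884
```

Emit:
arm_command(
  series=[
    [0,40,10,0,85],
    [1,75,35,0,85],
    [2,105,70,-0.012,85],
    [2,112,110,-0.012,85],
    [2,112,150,-0.012,85],
    [2,112,190,-0.012,85],
    [2,112,230,-0.012,85],
    [2,112,262,-0.012,85],
    [2,112,280,-0.012,85],
    [2,112,289,-0.012,85],
  ],
)

```text
time: 7.62
tcp_pos: [0.4253, -0.0171, 0.0291]
tcp_rot: [0.003, 0.722, -0.692, -0.003]
ft_force: [-0.0, -0.5, -0.4]
grip_width: 0.085
```

Emit:
arm_command(
  series=[
    [0,0,0,0,85],
    [0,0,0,0,50],
    [0,0,0,0,50],
    [0,0,0,0,50],
    [0,0,0,0,50],
    [0,0,0,0,50],
  ],
  force=40,
)

```text
time: 8.12
tcp_pos: [0.4292, -0.0171, 0.0329]
tcp_rot: [0.0, 0.722, -0.692, -0.0]
ft_force: [-3.7, 1.3, 6.3]
grip_width: 0.0617
```

```bash
python3 - <<'E'
from h import *
s,im=snap("w6");print(s["tcp_pos"],s["tcp_rot"],s["time"],s["grip_width"],s["ft_force"])
E
```

```text
[ 0.4292 -0.0171  0.0329] [ 0.      0.7218 -0.6921 -0.    ] 8.1167 0.06172043334785209 [-3.7347  1.2894  6.3132]
```

View pics/w6.png

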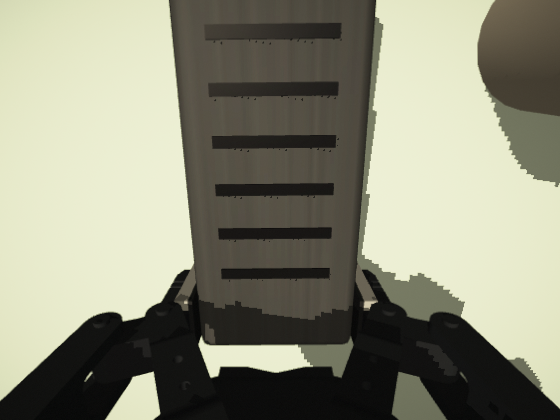

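Emit:
arm_command(
  series=[
    [3,0,0,-0.007,50],
    [6,0,0,-0.007,50],
    [8,0,0,-0.007,50],
    [8,-2,0,-0.007,50],
    [8,-8,0,-0.007,50],
    [8,-16,0,-0.007,50],
    [8,-22,0,-0.007,50],
    [8,-25,0,-0.007,50],
    [8,-25,0,-0.007,50],
  ],
)

```text
time: 8.92
tcp_pos: [0.4526, -0.025, 0.0328]
tcp_rot: [0.002, 0.724, -0.69, -0.001]
ft_force: [-9.0, -0.4, 16.5]
grip_width: 0.0616
```

```bash
python3 - <<'E'
from h import *
s,im=snap("w7");print(s["tcp_pos"],s["tcp_rot"],s["time"],s["grip_width"],s["ft_force"])
s,im=snap("s7","scene");cv2.imwrite('pics/s7z.png',cv2.resize(im[130:290,170:320],None,fx=4,fy=4,interpolation=2)[:600])
s,im=snap("t7","top");cv2.imwrite('pics/t7z.png',cv2.resize(im[140:270,230:370],None,fx=4.5,fy=4.5,interpolation=2))
E
```

```text
[ 0.4526 -0.025   0.0328] [ 0.0021  0.7238 -0.69   -0.001 ] 8.9167 0.06157034819093943 [-9.018  -0.4152 16.462 ]
```

View pics/s7z.png

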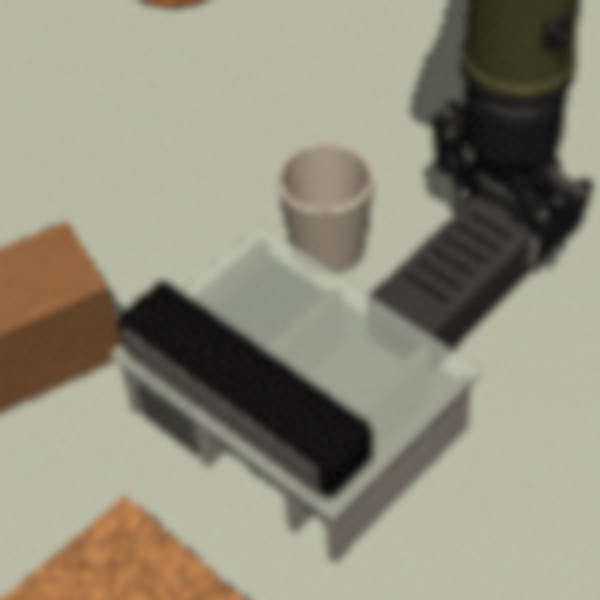

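View pics/t7z.png

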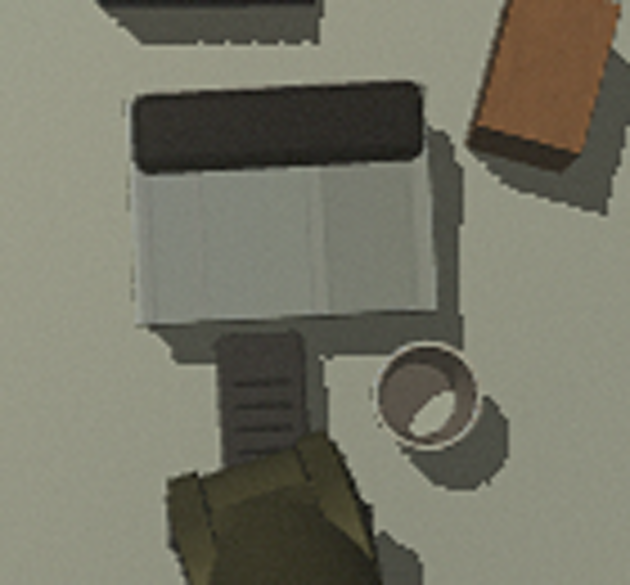

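View pics/w7.png

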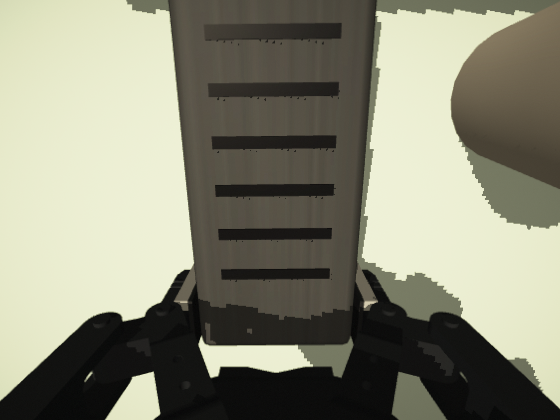

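Emit:
arm_command(
  series=[
    [0,-4,-1,0,50],
    [0,-12,-1,-0.001,50],
    [-1,-22,-1,-0.001,50],
    [-1,-34,-1,-0.001,50],
    [-1,-46,-1,-0.001,50],
    [-1,-58,-1,-0.001,50],
    [-1,-68,-1,-0.001,50],
    [-1,-76,-1,-0.001,50],
    [-1,-80,-1,-0.001,50],
    [-1,-80,-1,-0.001,50],
  ],
)

```text
time: 9.9
tcp_pos: [0.536, -0.0193, 0.033]
tcp_rot: [-0.0, 0.724, -0.689, 0.0]
ft_force: [1.6, -1.0, -4.3]
grip_width: 0.0617
```

Emit:
arm_command(
  series=[
    [0,-6,0,0,50],
    [0,-14,0,0,50],
    [0,-24,0,0,50],
    [0,-32,0,0,50],
    [0,-38,0,0,50],
    [0,-42,0,0,50],
    [0,-42,0,0,50],
    [0,-42,0,0,50],
  ],
)

```text
time: 10.57
tcp_pos: [0.5766, -0.0171, 0.0331]
tcp_rot: [0.0, 0.724, -0.689, -0.0]
ft_force: [-0.9, 0.7, -6.3]
grip_width: 0.0616
```

```bash
python3 - <<'E'
from h import *
s,im=snap("w8");print(s["tcp_pos"],s["tcp_rot"],s["time"],s["grip_width"],s["ft_force"])
E
```

```text
[ 0.5766 -0.0171  0.0331] [ 0.0002  0.7245 -0.6893 -0.0002] 10.5667 0.061574523930480504 [-0.8878  0.7233 -6.2826]
```

View pics/w8.png

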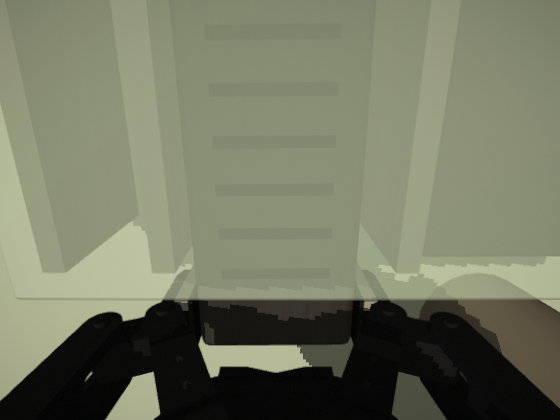

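Emit:
arm_command(
  series=[
    [0,0,1,0,80],
    [0,0,1,0,80],
    [0,0,1,0,80],
    [0,0,1,0,80],
    [0,5,-20,0,80],
    [0,15,-50,0,80],
    [0,30,-60,0,50],
    [0,45,-60,0,30],
    [0,45,-60,0,30],
    [0,45,-60,0,30],
  ],
)

```text
time: 11.45
tcp_pos: [0.5319, -0.0195, 0.0939]
tcp_rot: [-0.0, 0.724, -0.689, 0.0]
ft_force: [0.1, -0.0, -0.4]
grip_width: 0.032
```

Emit:
arm_command(
  series=[
    [0,0,10,0,30],
    [0,0,30,0,30],
    [0,0,50,0,30],
    [0,0,58,0,30],
    [0,0,60,0,30],
    [0,0,60,0,30],
  ],
)

```text
time: 11.95
tcp_pos: [0.5318, -0.0191, 0.0323]
tcp_rot: [0.0, 0.725, -0.689, -0.001]
ft_force: [-0.0, -0.1, -0.1]
grip_width: 0.03
```

```bash
python3 - <<'E'
from h import *
s,im=snap("w9");print(s["tcp_pos"],s["tcp_rot"],s["time"],s["grip_width"],s["ft_force"])
E
```

```text
[ 0.5318 -0.0191  0.0323] [ 0.0005  0.7246 -0.6892 -0.0007] 11.95 0.030042545512134314 [-0.0077 -0.07   -0.0888]
```

View pics/w9.png

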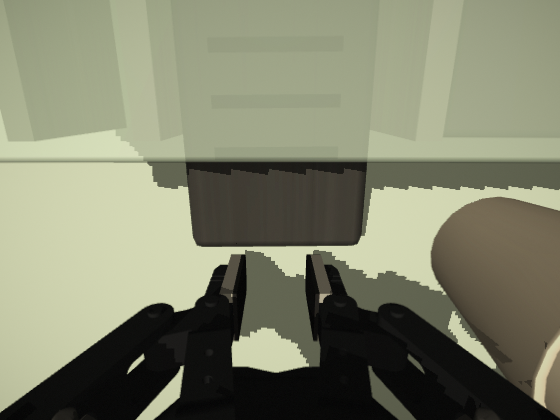

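```bash
python3 - <<'E'
from h import *
s,im=load("w9")
cv2.imwrite('pics/w9z.png',cv2.resize(im[150:300,170:390],None,fx=3.6,fy=3.6,interpolation=2))
g=im.max(2);print(g[225:252,215],g[225:252,335],g[152:170,120],g[152:170,420])
E
```

```text
[ 67  65  66  66  66  66  67  66  65  66  65  65  66  66  65  66  64  58
  52  48  43  73 217 217 217 217 217] [ 68  67  67  67  66  67  67  67  67  66  66  65  66  65  65  64  59  54
  46  43  73 217 217 218 217 217 217] [220 220 220 220 219 209 195 184 170 142 157 211 214 214 215 214 214 215] [190 190 189 190 190 179 164 152 137 119  88 100 100 101 100 100 100  99]
```

View pics/w9z.png

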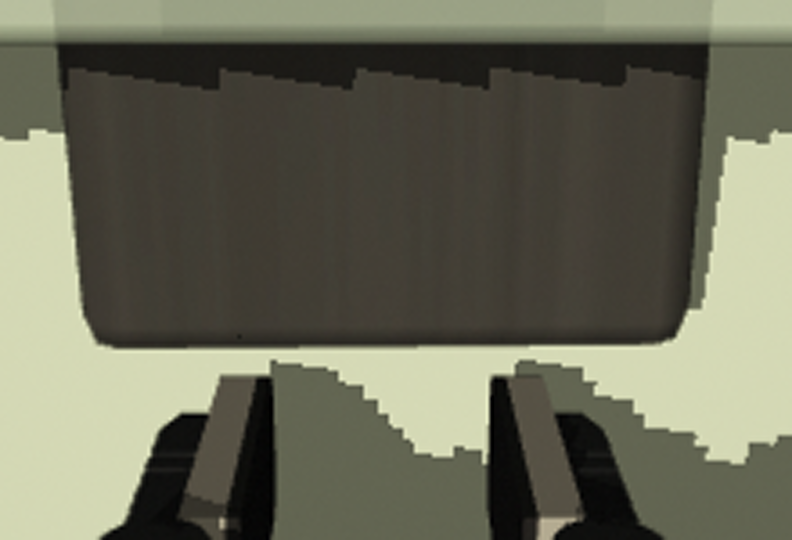

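```bash
python3 - <<'E'
from h import *
s,im=load("w9")
G=onz("wrist",[(120,161.5),(280,161.5),(420,161.5)],.072,s);print(G)
print(onz("wrist",[(120,157),(280,157)],.072,s))
B=onz("wrist",[(215,246),(335,245)],.054,s);print(B)
q=s["tcp_rot"];M=R.from_quat([q[1],q[2],q[3],q[0]]).as_matrix()
fx=-M[:,1]
print("yaw",np.arctan2(fx[1],fx[0])); print("sep along",(G[1]-B.mean(0))@fx, "box end from tcp",(B.mean(0)-np.array(s["tcp_pos"]))@fx)
E
```

```text
[[ 0.5935  0.0253  0.072 ]
 [ 0.5957 -0.0183  0.072 ]
 [ 0.5976 -0.0565  0.072 ]]
[[ 0.5948  0.0252  0.072 ]
 [ 0.5969 -0.0183  0.072 ]]
[[ 0.5611  0.0029  0.054 ]
 [ 0.5636 -0.0401  0.054 ]]
yaw 0.05006500878752484
sep along 0.03323531419652941 box end from tcp 0.030492169272254267
```

Emit:
arm_command(
  series=[
    [0,-5,0,0,30],
    [0,-12,0,0,30],
    [0,-18,0,0,30],
    [0,-23,0,0,30],
    [0,-28,0,0,30],
    [0,-33,0,0,30],
    [0,-38,0,0,30],
    [0,-42,0,0,30],
    [0,-45,0,0,30],
    [0,-45,0,0,30],
  ],
)

```text
time: 12.83
tcp_pos: [0.5774, -0.0172, 0.0333]
tcp_rot: [-0.0, 0.724, -0.689, 0.0]
ft_force: [-2.2, -0.7, 0.7]
grip_width: 0.0301
```

```bash
python3 - <<'E'
from h import *
s,im=snap("w10");print(s["tcp_pos"],s["tcp_rot"],s["time"],s["grip_width"],s["ft_force"])
cv2.imwrite('pics/w10z.png',cv2.resize(im[200:350,170:390],None,fx=3.6,fy=3.6,interpolation=2))
E
```

```text
[ 0.5774 -0.0172  0.0333] [-0.0001  0.7244 -0.6894  0.0001] 12.8333 0.030131591073304112 [-2.1981 -0.7184  0.7437]
```

View pics/w10z.png

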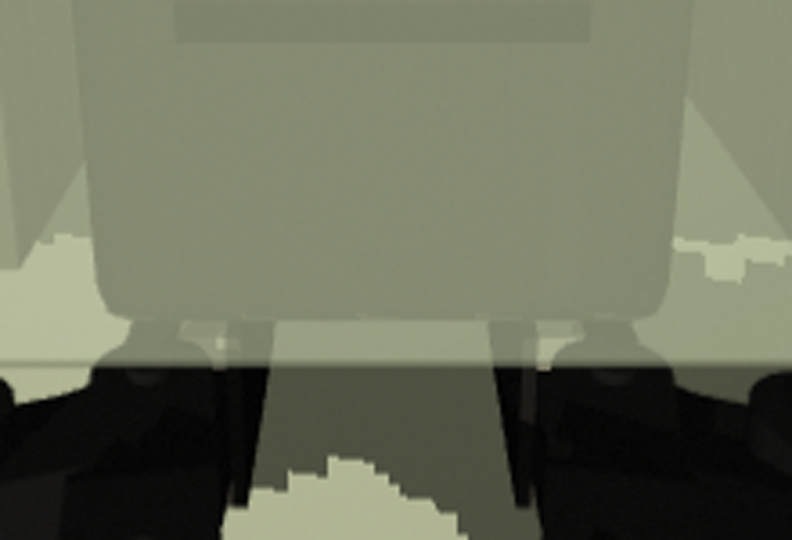

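```bash
python3 - <<'E'
from h import *
s,im=load("w10")
f=lambda u,v:(170+(u+.5)/3.6-.5,200+(v+.5)/3.6-.5)
q=s["tcp_rot"];M=R.from_quat([q[1],q[2],q[3],q[0]]).as_matrix();fx=-M[:,1];t=np.array(s["tcp_pos"])
for zz in (.072,.07): print("glass",(onz("wrist",[f(300,367),f(100,367),f(600,367)],zz,s)-t)@fx)
for zz in (.054,.05): print("box",(onz("wrist",[f(160,318),f(620,318)],zz,s)-t)@fx)
E
```

```text
glass [0.0187 0.0186 0.0186]
glass [0.0173 0.0173 0.0173]
box [0.0124 0.0124]
box [0.0099 0.0099]
```

Emit:
arm_command(
  series=[
    [0,-1,0,0,30],
    [0,-2,0,0,30],
    [0,-3,0,0,30],
    [0,-4,0,0,30],
    [0,-4.5,0,0,30],
    [0,-4.5,0,0,30],
  ],
)

```text
time: 13.38
tcp_pos: [0.581, -0.0169, 0.0333]
tcp_rot: [0.0, 0.724, -0.689, -0.0]
ft_force: [-4.7, -0.2, 3.8]
grip_width: 0.0297
```

```bash
python3 - <<'E'
from h import *
s,im=snap("w11");print(s["tcp_pos"],s["tcp_rot"],s["time"],s["grip_width"],s["ft_force"])
cv2.imwrite('pics/w11z.png',cv2.resize(im[200:350,170:390],None,fx=3.6,fy=3.6,interpolation=2))
E
```

```text
[ 0.581  -0.0169  0.0333] [ 0.0002  0.7245 -0.6893 -0.0002] 13.3833 0.029738189513221904 [-4.7198 -0.1857  3.814 ]
```

View pics/w11z.png

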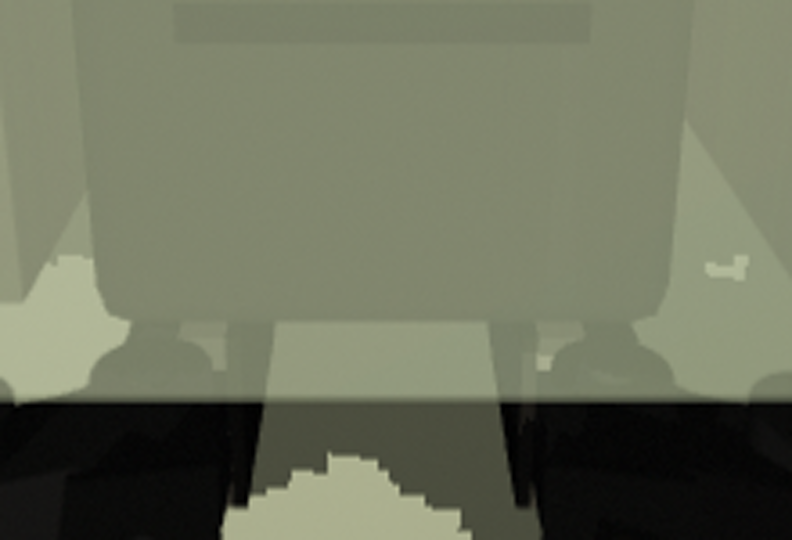

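Emit:
arm_command(
  series=[
    [0,-1,0,0,30],
    [0,-2,0,0,30],
    [0,-2.5,0,0,30],
    [0,-2.5,0,0,30],
    [0,-2.5,0,0,30],
  ],
)

```text
time: 13.85
tcp_pos: [0.5823, -0.0169, 0.0329]
tcp_rot: [0.001, 0.724, -0.689, -0.001]
ft_force: [-7.0, -0.8, 2.1]
grip_width: 0.03
```

```bash
python3 - <<'E'
from h import *
s,im=snap("w12");print(s["tcp_pos"],s["tcp_rot"],s["time"],s["grip_width"],s["ft_force"])
c=im[200:350,170:390];cv2.imwrite('pics/w12z.png',cv2.resize(c,None,fx=3.6,fy=3.6,interpolation=2))
g=im.max(2);print(g[295:330,235],g[280:300,280])
E
```

```text
[ 0.5823 -0.0169  0.0329] [ 0.0011  0.7244 -0.6894 -0.001 ] 13.85 0.029972522416912565 [-6.9627 -0.8191  2.1343]
[127 126 127 127 127 127 126 126 126 127 127 127 126 126 127 126 126 127
 124 110  82  31   9   9   8   8  10  10   8   9   8   9   8  10  10] [132 132 132 132 133 132 132 130 131 137 152 152 151 152 152 152 151 152
 152 151]
```

View pics/w12z.png

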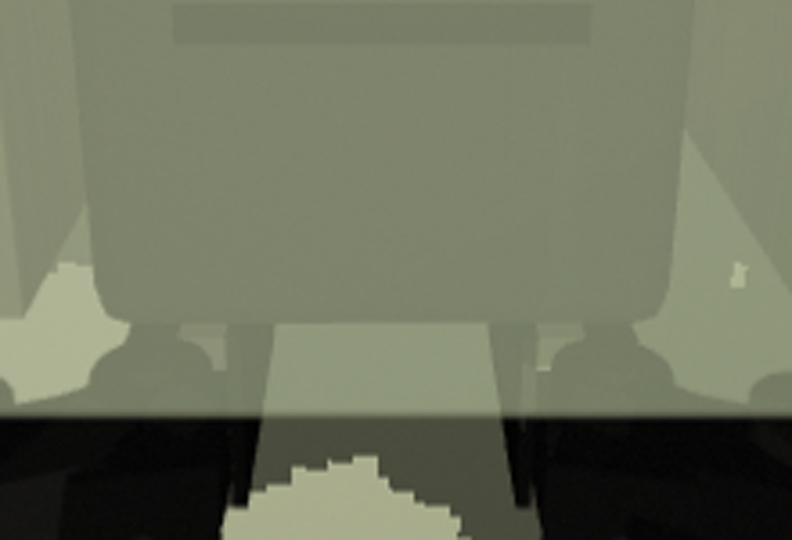

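```bash
cat > meas.py <<'E'
from h import *
import sys
def run(n,rg,rb,u=280):
    s,im=load(n);q=s["tcp_rot"];M=R.from_quat([q[1],q[2],q[3],q[0]]).as_matrix();fx=-M[:,1];t=np.array(s["tcp_pos"])
    print("glass",(onz("wrist",[(u,rg)],.072,s)-t)@fx,"box z54/.050",(onz("wrist",[(u,rb)],.054,s)-t)@fx,(onz("wrist",[(u,rb)],.05,s)-t)@fx)
if __name__=="__main__": run(sys.argv[1],float(sys.argv[2]),float(sys.argv[3]))
E
python3 meas.py w12 315.5 289.3; python3 meas.py w11 311.5 288.6;python3 meas.py w10 301.5 288.4
```

```text
glass [0.0137] box z54/.050 [0.0121] [0.0096]
glass [0.015] box z54/.050 [0.0121] [0.0096]
glass [0.0187] box z54/.050 [0.0122] [0.0097]
```

Emit:
arm_command(
  series=[
    [0,-1,0,0,30],
    [0,-1.5,0,0,30],
    [0,-1.5,0,0,30],
    [0,-1.5,0,0,30],
  ],
)

```text
time: 14.23
tcp_pos: [0.5823, -0.017, 0.0325]
tcp_rot: [0.002, 0.724, -0.689, -0.002]
ft_force: [-11.9, -0.2, 3.4]
grip_width: 0.0297
```

```bash
python3 - <<'E'
from h import *
s,im=snap("w13");print(s["tcp_pos"],s["tcp_rot"],s["time"],s["grip_width"],s["ft_force"])
g=im.max(2);print(g[310:330,235],g[280:300,280])
s,im=snap("s13","scene");cv2.imwrite('pics/s13z.png',cv2.resize(im[130:290,170:320],None,fx=4,fy=4,interpolation=2)[:600])
E
```

```text
[ 0.5823 -0.017   0.0325] [ 0.0023  0.7244 -0.6893 -0.0019] 14.2333 0.02968593002817826 [-11.9313  -0.2151   3.371 ]
[125 126 126 126 122 109  80  31   9  10   9   9   9  10   8   7  10   8
   9  11] [132 132 131 131 130 131 130 130 130 131 141 151 151 151 151 151 151 151
 151 151]
```

View pics/s13z.png

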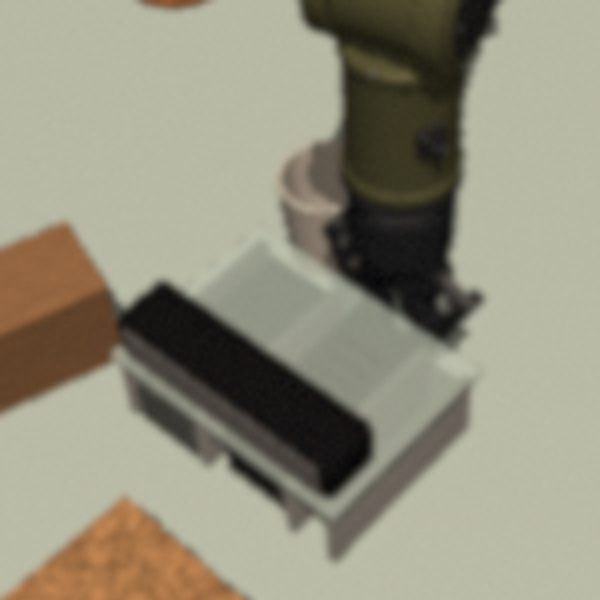

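Emit:
arm_command(
  series=[
    [0,4,0,0,30],
    [0,8,-4,0,30],
    [0,8,-10,0,30],
    [0,8,-14,0,30],
    [0,6,-14,0,30],
    [0,4,-14,0,30],
    [0,3,-14,0,30],
    [0,2,-14,0,30],
    [0,2,-14,0,30],
  ],
)

```text
time: 15.08
tcp_pos: [0.5825, -0.0169, 0.0469]
tcp_rot: [0.001, 0.724, -0.689, -0.001]
ft_force: [-3.5, -0.2, 1.7]
grip_width: 0.0301
```

```bash
python3 - <<'E'
from h import *
s,im=snap("w14");print(s["tcp_pos"],s["tcp_rot"],s["time"],s["grip_width"],s["ft_force"])
c=im[200:350,170:390];cv2.imwrite('pics/w14z.png',cv2.resize(c,None,fx=3.6,fy=3.6,interpolation=2))
g=im.max(2);print(g[295:330,235],g[280:300,280])
E
```

```text
[ 0.5825 -0.0169  0.0469] [ 0.0008  0.7245 -0.6893 -0.0007] 15.0833 0.030069015452381772 [-3.4771 -0.1928  1.7207]
[11 10  8  9  9 10 10 10  9 12 10  9 11  9 10 11  8 10 10  9 11 10 10 10
  9 10  8  9 11  7 10 10  9 10 11] [161 161 161 161 161 161 160 161 161 160 155 128 100  82  83  82  83  82
  81  83]
```

View pics/w14z.png

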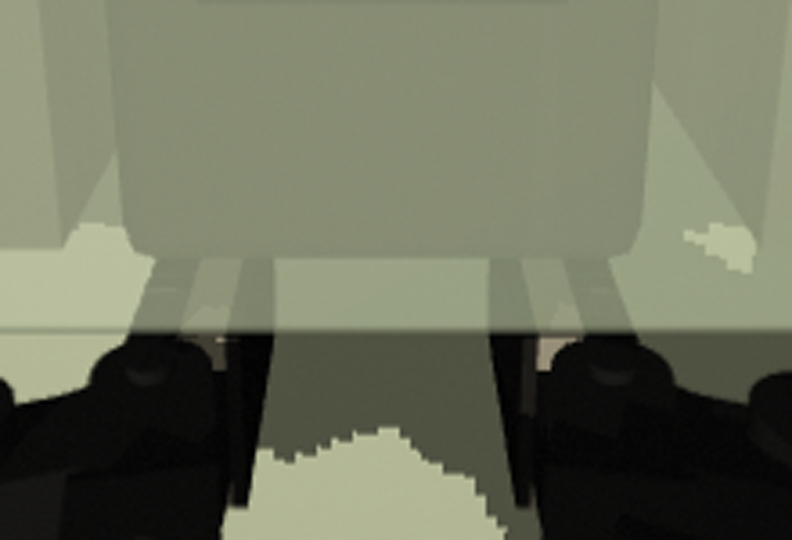

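Emit:
arm_command(
  series=[
    [0,-1,0,0,30],
    [0,-2,0,0,30],
    [0,-2.5,0,0,30],
    [0,-2.5,0,0,30],
    [0,-2.5,0,0,30],
  ],
)

```text
time: 15.55
tcp_pos: [0.5838, -0.0168, 0.0469]
tcp_rot: [0.002, 0.724, -0.689, -0.001]
ft_force: [-9.3, 0.0, 4.8]
grip_width: 0.0301
```

```bash
python3 - <<'E'
from h import *
s,im=snap("w15");print(s["tcp_pos"],s["tcp_rot"],s["time"],s["grip_width"],s["ft_force"])
g=im.max(2);print(g[260:285,280],g[285:305,290])
E
```

```text
[ 0.5838 -0.0168  0.0469] [ 0.0016  0.7244 -0.6894 -0.0013] 15.55 0.030099055264114872 [-9.3242  0.0129  4.8288]
[139 140 140 140 139 140 140 139 139 139 138 140 160 161 161 159 160 160
 160 161 160 160 160 160 160] [160 160 160 160 160 160 160 160 157 132 101  83  82  82  82  82  82  81
  81  81]
```

```bash
python3 meas.py w15 294.8 271.5; python3 meas.py w14 291.5 271.0
```

```text
glass [0.0123] box z54/.050 [0.0119] [0.0097]
glass [0.0137] box z54/.050 [0.0121] [0.0099]
```

Emit:
arm_command(
  series=[
    [0,-1,0,0,30],
    [0,-1.8,0,0,30],
    [0,-1.8,0,0,30],
    [0,-1.8,0,0,30],
  ],
)

```text
time: 15.93
tcp_pos: [0.5837, -0.0168, 0.0467]
tcp_rot: [0.003, 0.724, -0.689, -0.002]
ft_force: [-13.9, 0.7, 9.0]
grip_width: 0.0302
```

```bash
python3 - <<'E'
from h import *
s,im=snap("w16");print(s["tcp_pos"],s["tcp_rot"],s["time"],s["grip_width"],s["ft_force"])
g=im.max(2);print(g[260:285,280],g[285:305,290])
E
```

```text
[ 0.5837 -0.0168  0.0467] [ 0.0029  0.7243 -0.6894 -0.0025] 15.9333 0.030152429385917338 [-13.9107   0.7067   8.9854]
[140 139 140 140 139 140 140 139 139 139 138 139 156 160 161 160 160 160
 160 161 160 160 160 160 160] [160 160 160 160 159 160 159 160 158 143 118  85  82  82  81  81  81  81
  81  80]
```

Emit:
arm_command(
  series=[
    [0,8,0,0,30],
    [0,15,-5,0,30],
    [0,30,-30,0,30],
    [0,50,-60,0,30],
    [0,70,-80,0,30],
    [0,70,-80,0,30],
    [0,70,-80,0,30],
    [0,70,-80,0,30],
  ],
)

```text
time: 16.65
tcp_pos: [0.5187, -0.0202, 0.1275]
tcp_rot: [-0.001, 0.724, -0.689, 0.001]
ft_force: [-0.3, 1.1, -0.8]
grip_width: 0.0301
```

```bash
python3 - <<'E'
from h import *
s,im=snap("w17");print(s["tcp_pos"],s["tcp_rot"],s["time"],s["grip_width"],s["ft_force"])
cv2.imwrite('pics/w17z.png',cv2.resize(im[100:250,170:390],None,fx=3.6,fy=3.6,interpolation=2))
E
```

```text
[ 0.5187 -0.0202  0.1275] [-0.0007  0.7244 -0.6894  0.0008] 16.65 0.030119186578964653 [-0.3215  1.1484 -0.7807]
```

View pics/w17.png

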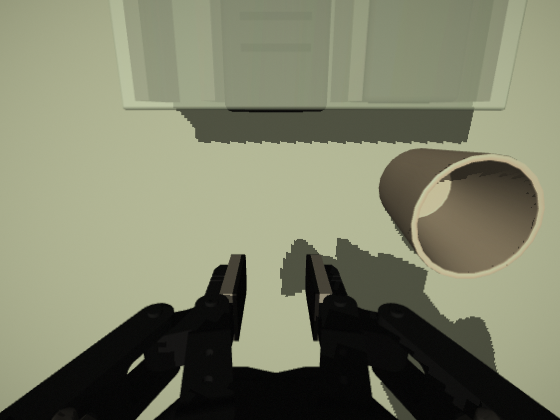

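View pics/w17z.png

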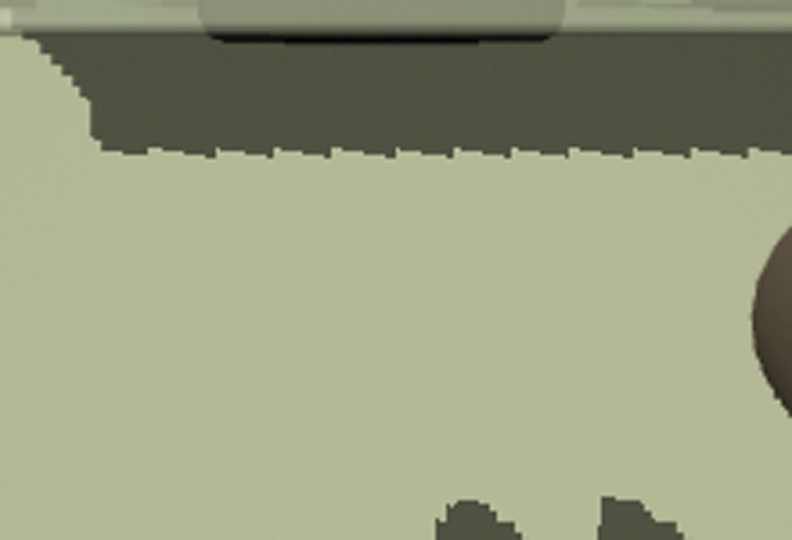

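```bash
python3 meas.py w17 109.2 111.7; python3 - <<'E'
from h import *
s,im=load("w17");g=im.max(2);print(g[104:118,270],g[104:118,210],g[104:118,345]);print(Tcam("wrist",s)[2][:3,3])
E
```

```text
glass [0.0766] box z54/.050 [0.075] [0.0749]
[144 144 134 110  88  52  17  10  58  80  81  81  81  81] [165 167 157 132 111  76  80  81  81  81  80  82  81  81] [162 163 153 133 111  74  80  81  80  81  81  81  81  81]
[ 0.5964 -0.0174  0.2533]
```

Emit:
arm_command(
  series=[
    [0,-20,20,0,8],
    [0,-40,45,0,8],
    [0,-48,60,0,8],
    [0,-52,68,0,8],
    [0,-55,68,0,8],
    [0,-58,68,0,8],
    [0,-61,68,0,8],
    [0,-63,68,0,8],
    [0,-64,68,0,8],
    [0,-64,68,0,8],
  ],
)

```text
time: 17.53
tcp_pos: [0.5821, -0.0169, 0.0601]
tcp_rot: [-0.0, 0.724, -0.689, 0.001]
ft_force: [-1.1, 0.6, -0.5]
grip_width: 0.0082
```

Emit:
arm_command(
  series=[
    [0,-1,0,0,8],
    [0,-1.5,0,0,8],
    [0,-1.5,0,0,8],
    [0,-1.5,0,0,8],
  ],
)

```text
time: 17.87
tcp_pos: [0.5831, -0.0169, 0.0594]
tcp_rot: [-0.0, 0.724, -0.689, 0.0]
ft_force: [0.8, -1.0, 0.5]
grip_width: 0.0078
```

```bash
python3 - <<'E'
from h import *
s,im=snap("w18");print(s["tcp_pos"],s["tcp_rot"],s["time"],s["grip_width"],s["ft_force"])
c=im[200:350,170:390];cv2.imwrite('pics/w18z.png',cv2.resize(c,None,fx=3.6,fy=3.6,interpolation=2))
E
```

```text
[ 0.5831 -0.0169  0.0594] [-0.      0.7244 -0.6893  0.    ] 17.8667 0.007840482021131542 [ 0.8142 -0.9558  0.5078]
```

View pics/w18z.png

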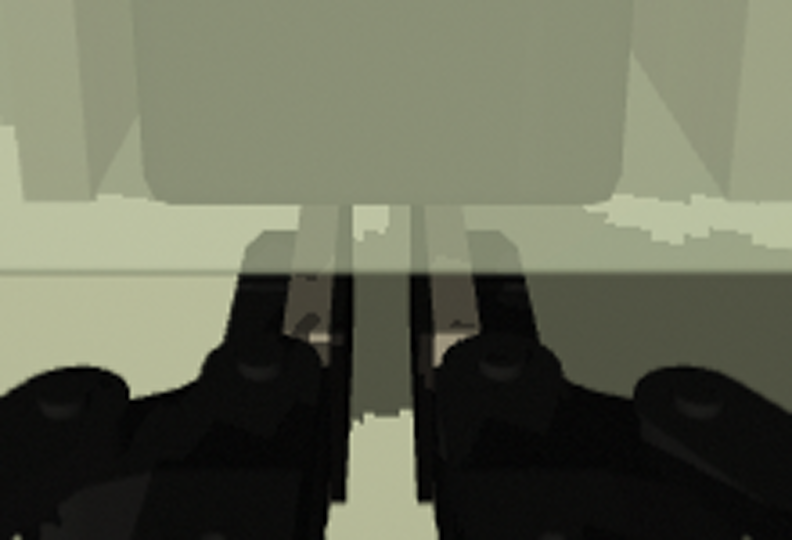

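Emit:
arm_command(
  series=[
    [0,-1,0,0,8],
    [0,-1.8,0,0,8],
    [0,-2,0,0,8],
    [0,-2,0,0,8],
  ],
)

```text
time: 18.25
tcp_pos: [0.5839, -0.0168, 0.0591]
tcp_rot: [0.001, 0.724, -0.689, -0.001]
ft_force: [-5.8, -0.8, 3.2]
grip_width: 0.008
```

```bash
python3 - <<'E'
from h import *
s,im=snap("w19");print(s["tcp_pos"],s["tcp_rot"],s["time"],s["grip_width"],s["ft_force"])
g=im.max(2);print(g[265:300,210],g[250:265,230])
E
python3 meas.py w19 275.5 256
```

```text
[ 0.5839 -0.0168  0.0591] [ 0.001   0.7245 -0.6893 -0.0008] 18.25 0.008022881565496713 [-5.785  -0.8329  3.1727]
[194 194 194 194 194 193 194 193 193 193 194 190 166 160 187 188 187 187
 188 188 188 187 187 187 187 187 187 187 187 187 187 187 188 187 187] [143 144 143 143 143 141 142 142 159 194 195 195 195 194 194]
glass [0.0133] box z54/.050 [0.013] [0.011]
```

Emit:
arm_command(
  series=[
    [0,-1,0,0,8],
    [0,-2,0,0,8],
    [0,-2,0,0,8],
    [0,-2,0,0,8],
  ],
)

```text
time: 18.63
tcp_pos: [0.5849, -0.0168, 0.059]
tcp_rot: [0.002, 0.724, -0.689, -0.001]
ft_force: [-8.3, 0.5, 4.9]
grip_width: 0.0082
```

```bash
python3 - <<'E'
from h import *
s,im=snap("w20");print(s["tcp_pos"],s["tcp_rot"],s["time"],s["grip_width"],s["ft_force"])
g=im.max(2);print(g[270:285,210],g[250:265,230])
E
python3 meas.py w19 278.5 258.2;python3 meas.py w20 278.5 258.2
```

```text
[ 0.5849 -0.0168  0.059 ] [ 0.0017  0.7245 -0.6893 -0.0014] 18.6333 0.008245549508510475 [-8.3185  0.5396  4.9432]
[194 193 193 193 193 193 193 192 191 178 159 176 187 187 187] [142 142 142 142 143 142 141 142 157 193 193 193 194 194 193]
glass [0.0119] box z54/.050 [0.0119] [0.0099]
glass [0.012] box z54/.050 [0.012] [0.0099]
```

Emit:
arm_command(
  series=[
    [0,10,0,0,8],
    [0,20,-20,0,8],
    [0,40,-50,0,8],
    [0,60,-68,0,8],
    [0,66,-68,0,8],
    [0,66,-68,0,8],
    [0,66,-68,0,8],
  ],
)

```text
time: 19.27
tcp_pos: [0.5219, -0.02, 0.1272]
tcp_rot: [-0.0, 0.724, -0.689, 0.0]
ft_force: [0.1, 0.1, 0.1]
grip_width: 0.0077
```

```bash
python3 - <<'E'
from h import *
s,im=snap("w21");print(s["tcp_pos"],s["tcp_rot"],s["time"],s["grip_width"],s["ft_force"])
cv2.imwrite('pics/w21z.png',cv2.resize(im[60:160,170:390],None,fx=3.6,fy=3.6,interpolation=2))
g=im.max(2);print(g[104:118,270],g[104:118,210],g[104:118,345])
s,im=snap("s21","scene");cv2.imwrite('pics/s21z.png',cv2.resize(im[130:290,170:320],None,fx=4,fy=4,interpolation=2)[:600])
s,im=snap("t21","top");cv2.imwrite('pics/t21z.png',cv2.resize(im[140:270,230:370],None,fx=4.5,fy=4.5,interpolation=2))
E
```

```text
[ 0.5219 -0.02    0.1272] [-0.0004  0.7244 -0.6894  0.0005] 19.2667 0.007706302927459506 [0.0697 0.0855 0.118 ]
[145 145 145 145 145 145 144 144 137 109  87  60  82  82] [166 166 166 167 166 167 167 168 162 136 113  76  81  82] [148 149 156 163 164 164 164 164 159 133 113  77  81  82]
```

View pics/w21z.png

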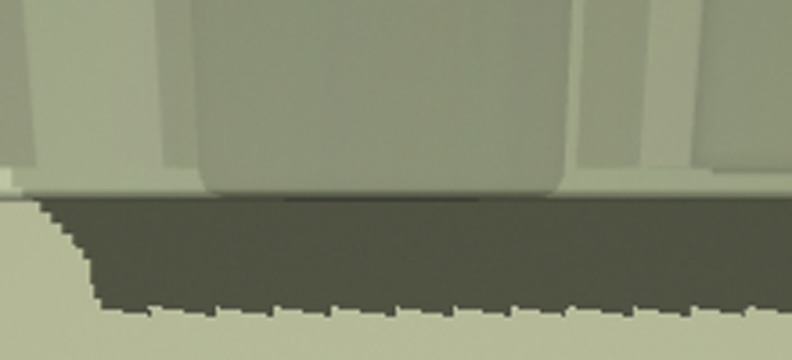

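View pics/s21z.png

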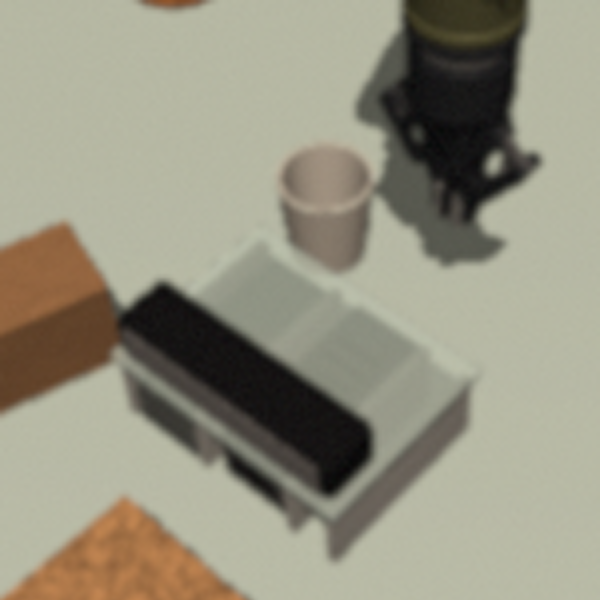

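```bash
python3 - <<'E'
from h import *
s=ctrl.sense();print(s["qpos"])
E
```

```text
[ 0.2014  0.4965 -0.3082  1.9319  0.214   0.7454 -1.751 ]
```

Emit:
arm_command(
  series=[
    [0,0,-40,-0.1,60],
    [-20,-5,-70,-0.22,60],
    [-50,-10,-95,-0.34,60],
    [-80,-15,-110,-0.46,60],
    [-115,-20,-123,-0.58,60],
    [-150,-25,-123,-0.7,60],
    [-185,-30,-123,-0.82,60],
    [-215,-30,-123,-0.94,60],
    [-239,-30,-123,-1.06,60],
    [-239,-30,-123,-1.18,60],
  ],
)

```text
time: 20.25
tcp_pos: [0.538, 0.2273, 0.2497]
tcp_rot: [-0.002, 0.987, -0.163, -0.001]
ft_force: [0.5, 0.5, 0.2]
grip_width: 0.0601
```

Emit:
arm_command(
  series=[
    [0,0,0,-0.12,60],
    [0,0,0,-0.24,60],
    [0,0,0,-0.36,60],
    [0,0,0,-0.41,60],
    [0,0,0,-0.41,60],
    [0,0,0,-0.41,60],
  ],
)

```text
time: 20.75
tcp_pos: [0.5396, 0.2203, 0.2494]
tcp_rot: [-0.0, 0.999, 0.033, -0.001]
ft_force: [0.4, 0.1, 1.0]
grip_width: 0.0603
```

```bash
python3 - <<'E'
from h import *
s,im=snap("w22");print(s["tcp_pos"],s["tcp_rot"],s["time"],s["grip_width"],s["qpos"])
s,im=snap("s22","scene");cv2.imwrite('pics/s22z.png',cv2.resize(im[220:330,300:430],None,fx=5,fy=5,interpolation=2))
E
```

```text
[0.5396 0.2203 0.2494] [-0.0003  0.9994  0.0333 -0.0007] 20.75 0.060256533198622 [ 0.0612  0.523  -0.7914  1.6084  0.3933  1.178  -0.7498]
```

View pics/w22.png

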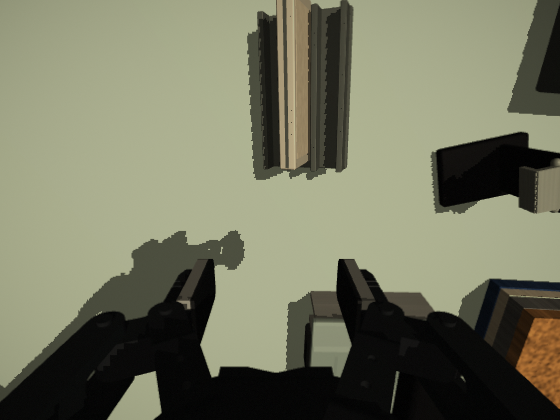

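View pics/s22z.png

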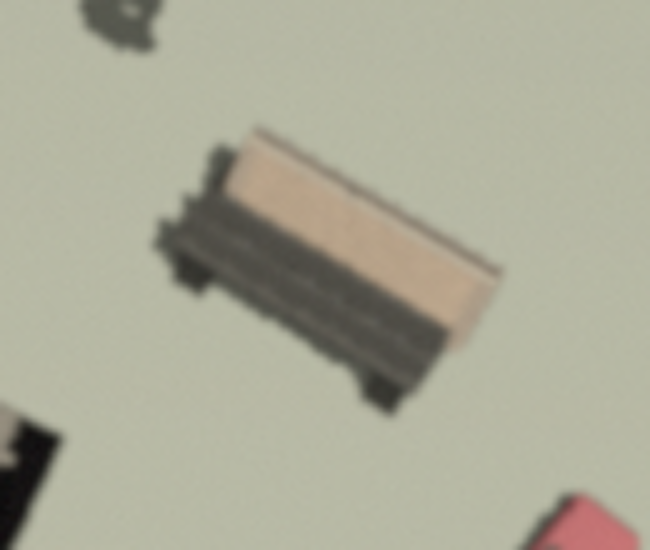

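```bash
python3 - <<'E'
from h import *
s,im=load("w22")
cv2.imwrite('pics/w22z.png',cv2.resize(im[0:185,240:360],None,fx=3.2,fy=3.2,interpolation=2))
E
```

```text
(no output)
```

View pics/w22z.png

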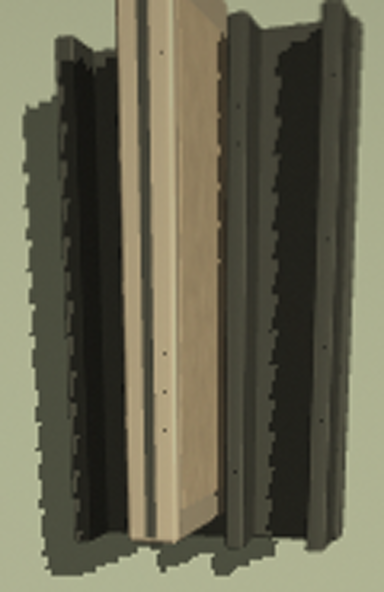

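```bash
python3 - <<'E'
from h import *
s,im=load("w22")
f=lambda u,v:(240+(u+.5)/3.2-.5,(v+.5)/3.2-.5)
a=onz("wrist",[f(131,541),f(119,10)],.082,s);b=onz("wrist",[f(178,541),f(176,10)],.0874,s)
print(a,b)
for p in (a,b): e=p[1]-p[0];print("yaw",np.arctan2(-e[0],e[1]))
print("gap",np.linalg.norm(b[0]-a[0]))
# rack ridge tops, near end
print("ridge tops",onz("wrist",[f(238,548),f(318,548),f(100,540)],.051,s))
q=s["tcp_rot"];M=R.from_quat([q[1],q[2],q[3],q[0]]).as_matrix();print(M)
E
```

```text
[[0.5419 0.2426 0.082 ]
 [0.5292 0.3776 0.082 ]] [[0.5552 0.2445 0.0874]
 [0.5434 0.377  0.0874]]
yaw 0.09379231133557278
yaw 0.0889777154932716
gap 0.014490178546684383
ridge tops [[0.5775 0.2368 0.051 ]
 [0.6034 0.2385 0.051 ]
 [0.5327 0.2364 0.051 ]]
[[ 0.9978  0.0666 -0.0015]
 [ 0.0666 -0.9978  0.0005]
 [-0.0015 -0.0006 -1.    ]]
```

Emit:
arm_command(
  series=[
    [5,-15,30,-0.012,45],
    [15,-37,65,-0.024,45],
    [15,-37,100,-0.024,45],
    [15,-37,130,-0.024,45],
    [15,-37,150,-0.024,45],
    [15,-37,160,-0.024,45],
    [15,-37,166,-0.024,45],
    [15,-37,170,-0.024,45],
    [15,-37,170,-0.024,45],
    [15,-37,170,-0.024,45],
  ],
)

```text
time: 21.68
tcp_pos: [0.5523, 0.2587, 0.0815]
tcp_rot: [-0.0, 0.999, 0.046, 0.001]
ft_force: [-1.4, -0.1, 0.6]
grip_width: 0.045
```

```bash
python3 - <<'E'
from h import *
s,im=snap("w23");print(s["tcp_pos"],s["tcp_rot"],s["time"],s["grip_width"],s["ft_force"])
E
```

```text
[0.5523 0.2587 0.0815] [-0.0004  0.9989  0.0463  0.0009] 21.6833 0.04501942012370923 [-1.4368 -0.1173  0.5613]
```

View pics/w23.png

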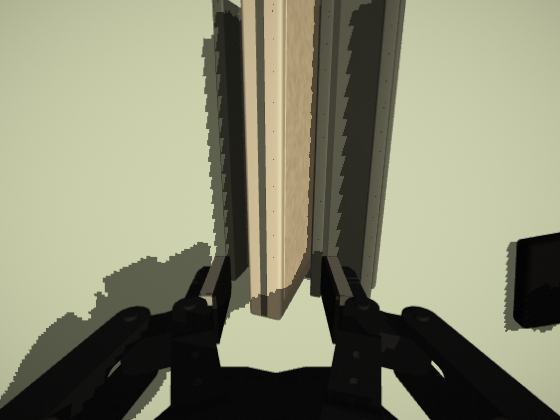

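Emit:
arm_command(
  series=[
    [0,0,2,0,35],
    [0,0,2,0,28],
    [0,0,2,0,20],
    [0,0,2,0,10],
    [0,0,2,0,10],
    [0,0,2,0,10],
    [0,0,2,0,10],
  ],
  force=30,
)

```text
time: 22.32
tcp_pos: [0.5531, 0.2584, 0.08]
tcp_rot: [-0.0, 0.999, 0.046, 0.002]
ft_force: [0.3, -2.9, 9.5]
grip_width: 0.0209
```

```bash
python3 - <<'E'
from h import *
s,im=snap("w24");print(s["tcp_pos"],s["tcp_rot"],s["time"],s["grip_width"],s["ft_force"])
cv2.imwrite('pics/w24z.png',cv2.resize(im[200:350,170:390],None,fx=3.6,fy=3.6,interpolation=2))
E
```

```text
[0.5531 0.2584 0.08  ] [-0.0002  0.9989  0.0462  0.0018] 22.3167 0.020872326960398847 [ 0.2533 -2.9013  9.4976]
```

View pics/w24z.png

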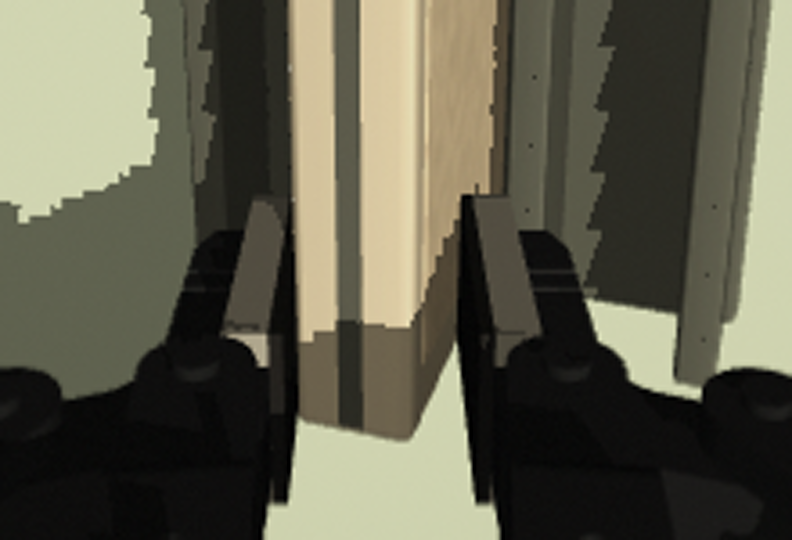

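Emit:
arm_command(
  series=[
    [-1,0,-3,0,8],
    [-2.2,0,-6,0,8],
    [-3.6,0,-10,0,8],
    [-5,0,-14,0,8],
    [-6.5,0,-18,0,8],
    [-8,0,-22,0,8],
    [-9.5,0,-26,0,8],
    [-9.5,0,-30,0,8],
    [-9.5,0,-30,0,8],
    [-9.5,0,-30,0,8],
  ],
)

```text
time: 23.2
tcp_pos: [0.542, 0.2574, 0.1083]
tcp_rot: [0.0, 0.999, 0.047, -0.0]
ft_force: [0.2, -0.2, -1.9]
grip_width: 0.015
```

```bash
python3 - <<'E'
from h import *
s,im=snap("w25");print(s["tcp_pos"],s["tcp_rot"],s["time"],s["grip_width"],s["ft_force"],s["ft_torque"])
cv2.imwrite('pics/w25z.png',cv2.resize(im[200:350,170:390],None,fx=3.6,fy=3.6,interpolation=2))
s,im=snap("s25","scene");cv2.imwrite('pics/s25z.png',cv2.resize(im[200:330,280:430],None,fx=4.5,fy=4.5,interpolation=2))
E
```

```text
[0.542  0.2574 0.1083] [ 0.      0.9989  0.0466 -0.0001] 23.2 0.015046125738324423 [ 0.1689 -0.19   -1.8513] [-0.141  -0.0136 -0.0218]
```

View pics/w25.png

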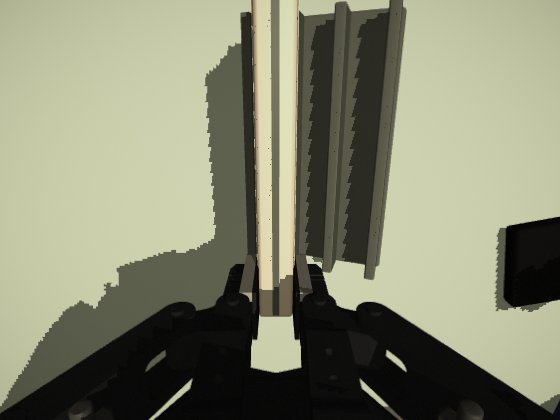

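View pics/s25z.png

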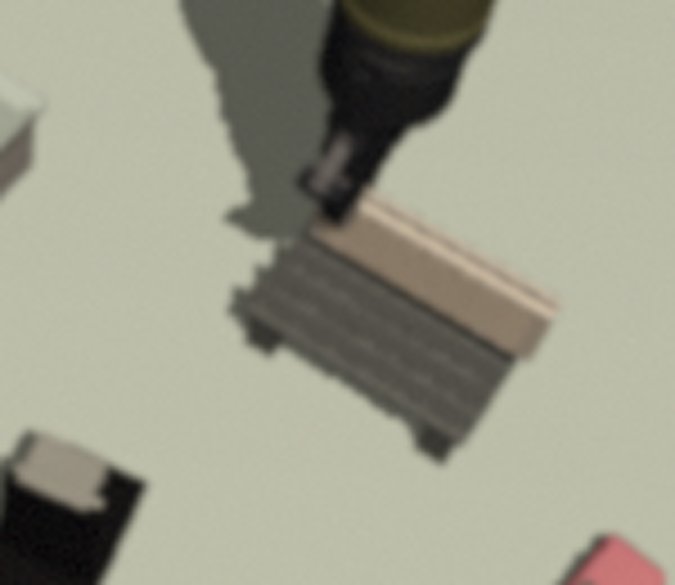

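Emit:
arm_command(
  series=[
    [0,0,-25,0,8],
    [-10,5,-55,0.05,8],
    [-25,20,-75,0.16,8],
    [-40,45,-80,0.28,8],
    [-55,70,-80,0.4,8],
    [-75,100,-80,0.52,8],
    [-95,130,-80,0.64,8],
    [-110,160,-80,0.76,8],
    [-125,190,-80,0.88,8],
    [-134,209,-80,1.0,8],
  ],
  force=50,
)

```text
time: 24.13
tcp_pos: [0.4261, 0.0337, 0.188]
tcp_rot: [0.001, 0.897, -0.442, -0.0]
ft_force: [-0.6, -0.4, -1.7]
grip_width: 0.0149
```

Emit:
arm_command(
  series=[
    [0,0,0,0.12,8],
    [0,0,0,0.24,8],
    [0,0,0,0.36,8],
    [0,0,0,0.48,8],
    [0,0,0,0.58,8],
    [0,0,0,0.615,8],
    [0,0,0,0.615,8],
    [0,0,0,0.615,8],
  ],
)

```text
time: 24.8
tcp_pos: [0.428, 0.037, 0.1882]
tcp_rot: [0.0, 0.725, -0.689, -0.0]
ft_force: [0.2, -0.0, -1.4]
grip_width: 0.0146
```

```bash
python3 - <<'E'
from h import *
s,im=snap("w26");print(s["tcp_pos"],s["tcp_rot"],s["time"],s["grip_width"],s["ft_force"],s["ft_torque"])
s,im=snap("s26","scene");cv2.imwrite('pics/s26z.png',cv2.resize(im[100:280,190:380],None,fx=3.3,fy=3.3,interpolation=2))
s,im=snap("t26","top");cv2.imwrite('pics/t26z.png',cv2.resize(im[140:270,230:370],None,fx=4.5,fy=4.5,interpolation=2))
E
```

```text
[0.428  0.037  0.1882] [ 0.0001  0.7249 -0.6889 -0.0001] 24.8 0.014608780773261056 [ 0.19   -0.0082 -1.3738] [-0.0053  0.0784 -0.0185]
```

View pics/w26.png

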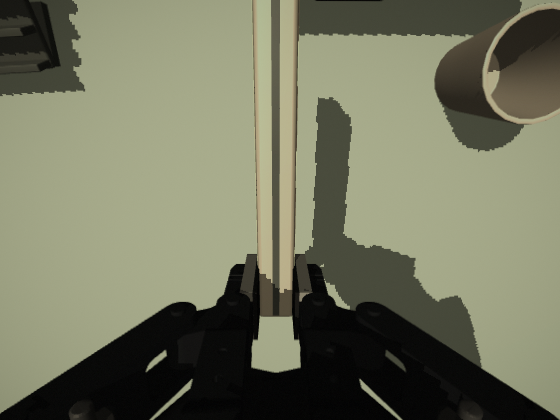

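View pics/s26z.png

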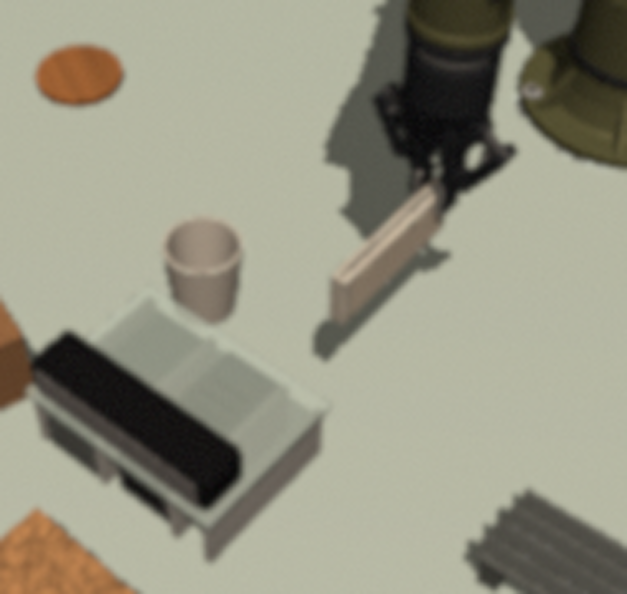

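View pics/t26z.png

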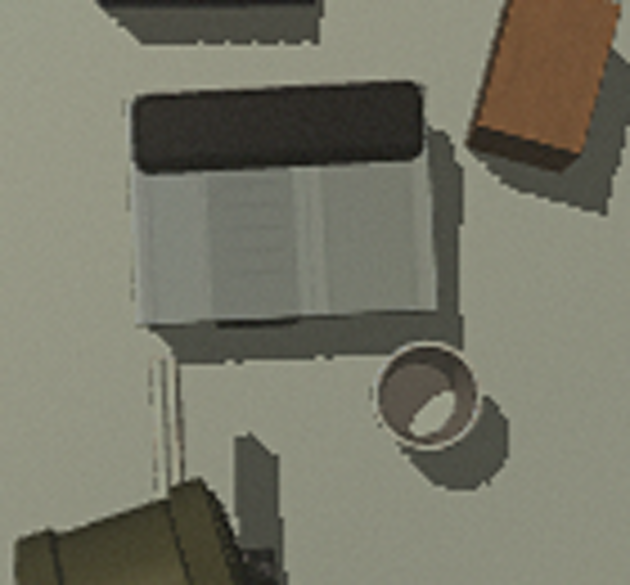

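```bash
cat > ris.py <<'E'
from h import *
F=np.array([.597,-.0386,0]);yaw=.049
X=np.array([np.cos(yaw),np.sin(yaw),0]);Y=np.array([-np.sin(yaw),np.cos(yaw),0])
def rp(d,y,z): return F+d*X+y*Y+np.array([0,0,z])
E
python3 - <<'E'
from ris import *
s,im=load("w5");v=cv2.resize(im[15:145,195:410],None,fx=3.7,fy=3.7,interpolation=2)
for y in (106,98,68,60,-16,-24,-98,-106):
    for z,c in ((62,(0,0,255)),(0,(255,0,0))):
        p=proj("wrist",[rp(.005,y/1e3,z/1e3),rp(.07,y/1e3,z/1e3)],s)
        p=((p-[195,15]+.5)*3.7-.5).astype(int);cv2.line(v,tuple(map(int,p[0])),tuple(map(int,p[1])),c,1)
p=proj("wrist",[rp(0,.106,.072),rp(0,-.106,.072)],s);p=((p-[195,15]+.5)*3.7-.5).astype(int);cv2.line(v,tuple(map(int,p[0])),tuple(map(int,p[1])),(0,255,0),1)
cv2.imwrite("pics/ov.png",v)
E
```

```text
(no output)
```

View pics/ov.png

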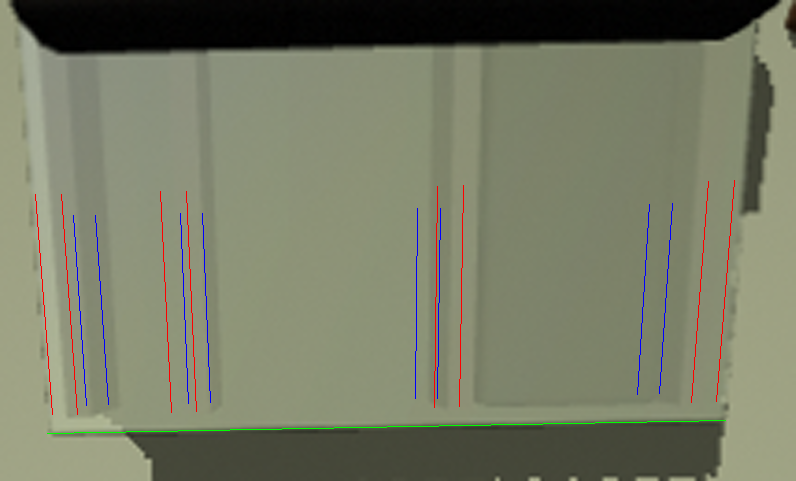

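```bash
python3 - <<'E'
from ris import *
s,im=load("w21");f=2.2;x0,y0=100,0
v=cv2.resize(im[0:125,x0:460],None,fx=f,fy=f,interpolation=2);raw=v.copy()
for y in (106,98,68,60,-16,-24,-98,-106):
    for z,c in ((62,(0,0,255)),(0,(255,0,0))):
        p=proj("wrist",[rp(.005,y/1e3,z/1e3),rp(.04,y/1e3,z/1e3)],s)
        p=((p-[x0,y0]+.5)*f-.5).astype(int);cv2.line(v,tuple(map(int,p[0])),tuple(map(int,p[1])),c,1)
p=proj("wrist",[rp(0,.106,.072),rp(0,-.106,.072)],s);p=((p-[x0,y0]+.5)*f-.5).astype(int);cv2.line(v,tuple(map(int,p[0])),tuple(map(int,p[1])),(0,255,0),1)
cv2.imwrite("pics/ov2.png",np.vstack([v,raw]))
E
```

```text
(no output)
```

View pics/ov2.png

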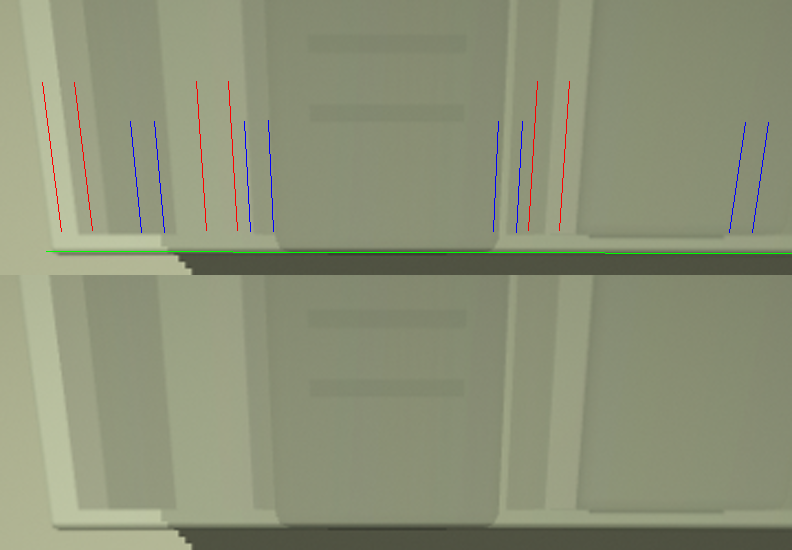

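Emit:
arm_command(
  series=[
    [3,0,30,0,8],
    [6,0,65,0,8],
    [6,0,95,0,8],
    [6,0,115,0,8],
    [6,0,123,0,8],
    [6,0,128,0,8],
    [6,0,128,0,8],
    [6,0,128,0,8],
  ],
)

```text
time: 25.62
tcp_pos: [0.4291, 0.031, 0.061]
tcp_rot: [-0.0, 0.724, -0.69, 0.0]
ft_force: [-0.2, -0.7, -0.9]
grip_width: 0.0148
```

Emit:
arm_command(
  series=[
    [0,0,1.5,0,8],
    [0,0,3,0,8],
    [0,0,4.5,0,8],
    [0,0,4.5,0,8],
  ],
)

```text
time: 25.95
tcp_pos: [0.4287, 0.0308, 0.056]
tcp_rot: [-0.0, 0.724, -0.69, 0.0]
ft_force: [0.3, -0.2, -1.4]
grip_width: 0.0145
```

Emit:
arm_command(
  series=[
    [0,0,1,0,8],
    [0,0,2,0,8],
    [0,0,3,0,8],
    [0,0,3,0,8],
  ],
)

```text
time: 26.28
tcp_pos: [0.4284, 0.0308, 0.0526]
tcp_rot: [0.0, 0.724, -0.69, -0.0]
ft_force: [0.2, -0.6, -1.2]
grip_width: 0.0148
```

```bash
python3 - <<'E'
from h import *
s,im=snap("w27");print(s["tcp_pos"],s["tcp_rot"],s["time"],s["grip_width"],s["ft_force"],s["ft_torque"])
s,im=snap("s27","scene");cv2.imwrite('pics/s27z.png',cv2.resize(im[140:270,220:360],None,fx=4.5,fy=4.5,interpolation=2))
s,im=snap("t27","top");cv2.imwrite('pics/t27z.png',cv2.resize(im[140:270,230:370],None,fx=4.5,fy=4.5,interpolation=2))
E
```

```text
[0.4284 0.0308 0.0526] [ 0.0001  0.7241 -0.6897 -0.0001] 26.2833 0.014758644768910525 [ 0.1943 -0.6334 -1.1639] [-0.0193  0.0958 -0.0314]
```

View pics/s27z.png

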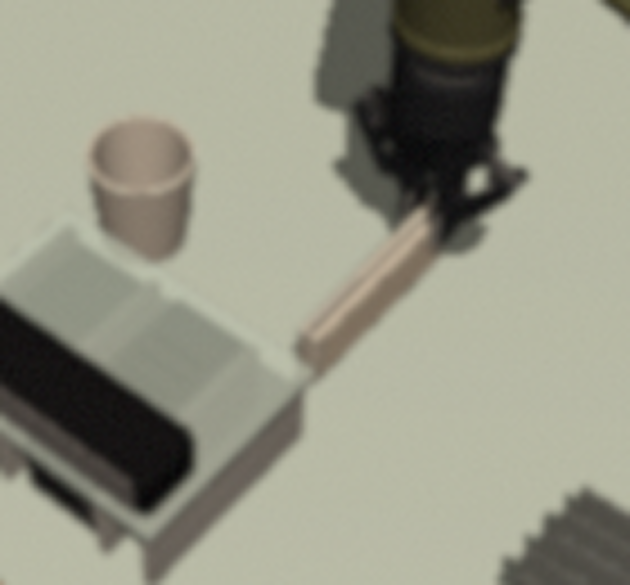

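View pics/t27z.png

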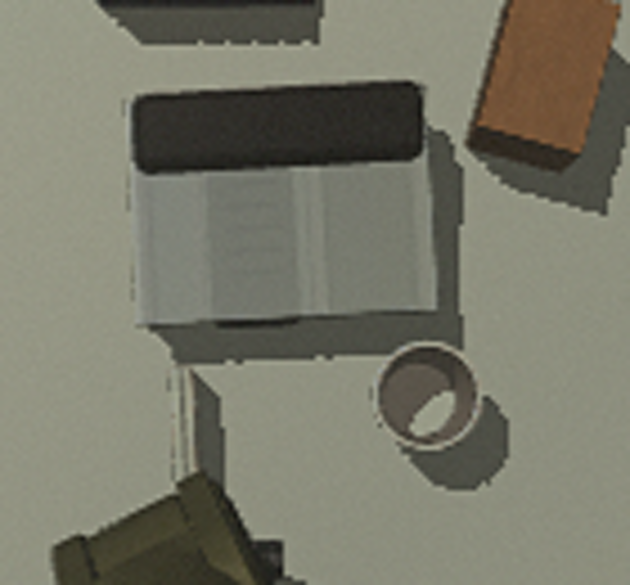

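View pics/w27.png

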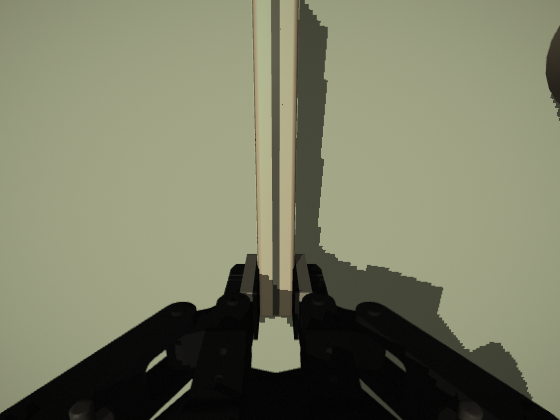

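Emit:
arm_command(
  series=[
    [0,0,1,0,8],
    [0,0,2,0,8],
    [0,0,2,0,8],
    [0,0,2,0,8],
  ],
)

```text
time: 26.77
tcp_pos: [0.4286, 0.0309, 0.0516]
tcp_rot: [-0.0, 0.724, -0.69, 0.0]
ft_force: [-3.1, 0.8, 13.6]
grip_width: 0.0149
```

Emit:
arm_command(
  series=[
    [0,-2,-1,0,8],
    [0,-7,-1,0,8],
    [0,-14,-1,0,8],
    [0,-22,-1,0,8],
    [0,-29,-1,0,8],
    [0,-35,-1,0,8],
    [0,-40,-1,0,8],
    [0,-40,-1,0,8],
    [0,-40,-1,0,8],
  ],
)

```text
time: 27.52
tcp_pos: [0.4689, 0.0329, 0.0517]
tcp_rot: [-0.0, 0.724, -0.69, 0.0]
ft_force: [1.0, -0.4, -2.0]
grip_width: 0.0147
```

```bash
python3 - <<'E'
from h import *
s,im=snap("w28");print(s["tcp_pos"],s["tcp_rot"],s["time"],s["grip_width"],s["ft_force"],s["ft_torque"])
s,im=snap("s28","scene");cv2.imwrite('pics/s28z.png',cv2.resize(im[140:270,220:360],None,fx=4.5,fy=4.5,interpolation=2))
E
```

```text
[0.4689 0.0329 0.0517] [-0.0002  0.7241 -0.6897  0.0001] 27.5167 0.014682199376342752 [ 0.9925 -0.3764 -2.0283] [-0.012   0.0215  0.022 ]
```

View pics/s28z.png

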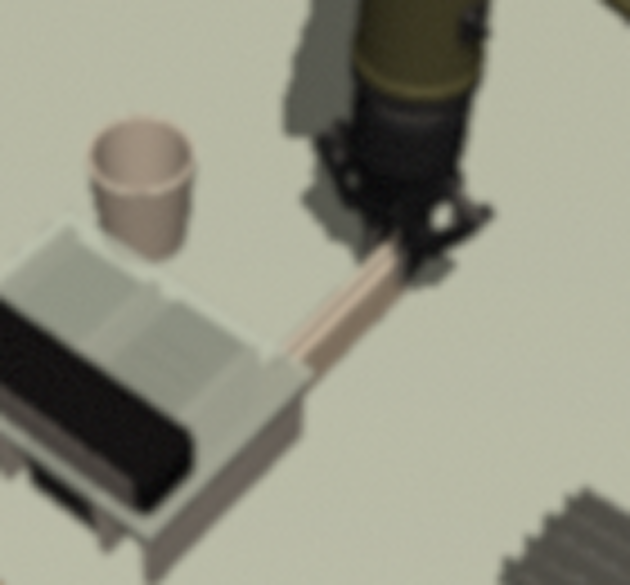

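View pics/w28.png

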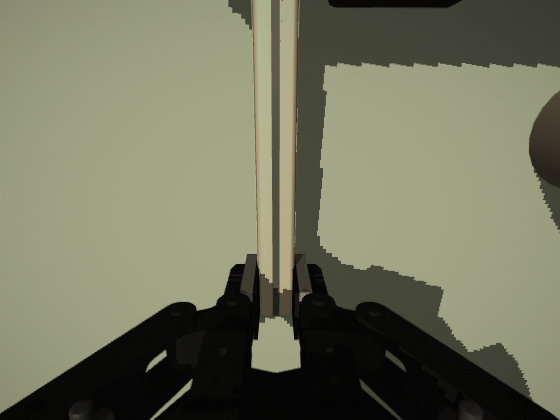

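Entered without contact; continue.

Emit:
arm_command(
  series=[
    [0,-4,0,0,8],
    [0,-10,0,0,8],
    [0,-17,0,0,8],
    [0,-24,0,0,8],
    [0,-31,0,0,8],
    [0,-38,0,0,8],
    [0,-43,0,0,8],
    [0,-45,0,0,8],
    [0,-45,0,0,8],
  ],
)

```text
time: 28.37
tcp_pos: [0.514, 0.0351, 0.0517]
tcp_rot: [-0.0, 0.724, -0.69, 0.0]
ft_force: [0.3, -0.4, -0.2]
grip_width: 0.0145
```

```bash
python3 - <<'E'
from h import *
s,im=snap("w29");print(s["tcp_pos"],s["tcp_rot"],s["time"],s["grip_width"],s["ft_force"],s["ft_torque"])
E
```

```text
[0.514  0.0351 0.0517] [-0.0002  0.7241 -0.6897  0.    ] 28.3667 0.014499712811925605 [ 0.2804 -0.3992 -0.1758] [-0.0189  0.0065  0.0488]
```

View pics/w29.png

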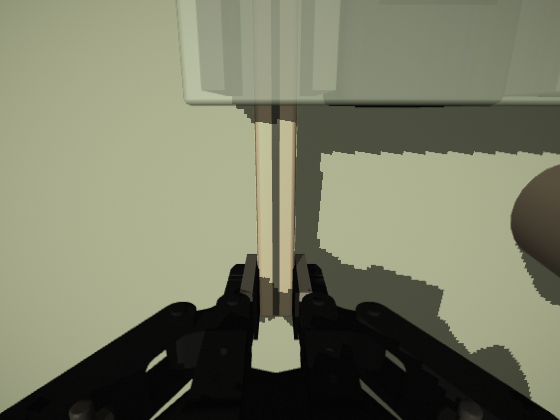

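```bash
python3 - <<'E'
from ris import *
s,im=load("w29");f=3.4;x0,y0=165,0
v=cv2.resize(im[0:125,x0:390],None,fx=f,fy=f,interpolation=2);raw=v.copy()
for y in (101,93,63,55,-21,-29):
    for z,c in ((62,(0,0,255)),(0,(255,0,0))):
        p=proj("wrist",[rp(.005,y/1e3,z/1e3),rp(.02,y/1e3,z/1e3)],s)
        p=((p-[x0,y0]+.5)*f-.5).astype(int);cv2.line(v,tuple(map(int,p[0])),tuple(map(int,p[1])),c,1)
p=proj("wrist",[rp(0,.106,.072),rp(0,-.106,.072)],s);p=((p-[x0,y0]+.5)*f-.5).astype(int);cv2.line(v,tuple(map(int,p[0])),tuple(map(int,p[1])),(0,255,0),1)
cv2.imwrite("pics/ov3.png",v)
E
```

```text
(no output)
```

View pics/ov3.png

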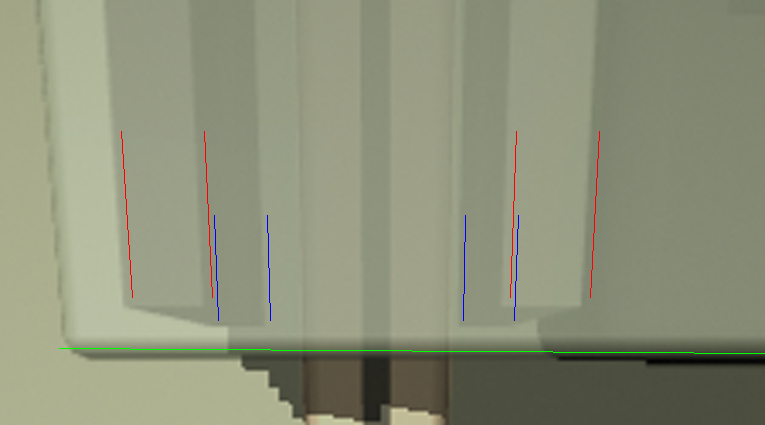

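Emit:
arm_command(
  series=[
    [-1,-4,0,0,8],
    [-1.5,-10,0,0,8],
    [-1.5,-18,0,0,8],
    [-1.5,-26,0,0,8],
    [-1.5,-34,0,0,8],
    [-1.5,-42,0,0,8],
    [-1.5,-50,0,0,8],
    [-1.5,-56,0,0,8],
    [-1.5,-60,0,0,8],
    [-1.5,-60,0,0,8],
  ],
)

```text
time: 29.25
tcp_pos: [0.5742, 0.0395, 0.0517]
tcp_rot: [-0.0, 0.724, -0.69, 0.0]
ft_force: [0.1, -0.1, 0.5]
grip_width: 0.0144
```

Emit:
arm_command(
  series=[
    [0,0,0.5,0,8],
    [0,0,1,0,8],
    [0,0,1,0,8],
  ],
)

```text
time: 29.5
tcp_pos: [0.574, 0.0395, 0.0517]
tcp_rot: [-0.001, 0.724, -0.69, 0.001]
ft_force: [1.2, -0.9, 4.1]
grip_width: 0.0151
```

```bash
python3 - <<'E'
from h import *
s,im=snap("w30");print(s["tcp_pos"],s["tcp_rot"],s["time"],s["grip_width"],s["ft_force"],s["ft_torque"])
E
```

```text
[0.574  0.0395 0.0517] [-0.0009  0.7241 -0.6896  0.0008] 29.5 0.015065127201105663 [ 1.2049 -0.9032  4.1453] [-0.105  -0.1844 -0.0385]
```

View pics/w30.png

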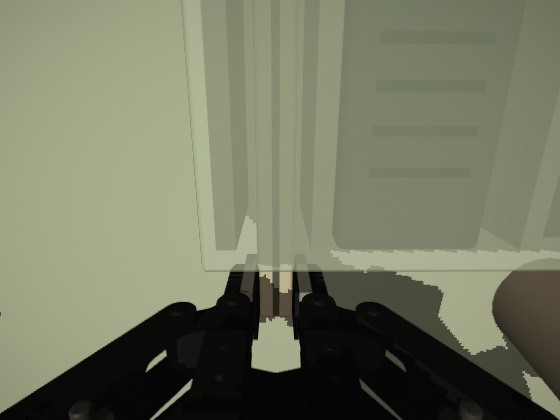

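Emit:
arm_command(
  series=[
    [0,0,0,0,22],
    [0,0,0,0,30],
    [0,0,0,0,40],
    [0,0,0,0,40],
    [0,0,-20,0,40],
    [0,10,-45,0,40],
    [0,25,-55,0,20],
    [0,42,-55,0,8],
    [0,42,-55,0,8],
    [0,42,-55,0,8],
  ],
)

```text
time: 30.38
tcp_pos: [0.5308, 0.0372, 0.106]
tcp_rot: [0.0, 0.724, -0.69, 0.0]
ft_force: [1.1, -0.6, 0.4]
grip_width: 0.0081
```

```bash
python3 - <<'E'
from h import *
s,im=snap("w31");print(s["tcp_pos"],s["tcp_rot"],s["time"],s["grip_width"],s["ft_force"],s["ft_torque"])
cv2.imwrite('pics/w31z.png',cv2.resize(im[100:260,180:390],None,fx=3.7,fy=3.7,interpolation=2))
E
```

```text
[0.5308 0.0372 0.106 ] [ 0.0001  0.7242 -0.6896  0.0001] 30.3833 0.008055922466682878 [ 1.0567 -0.6042  0.4102] [-0.021  -0.0332 -0.0003]
```

View pics/w31z.png

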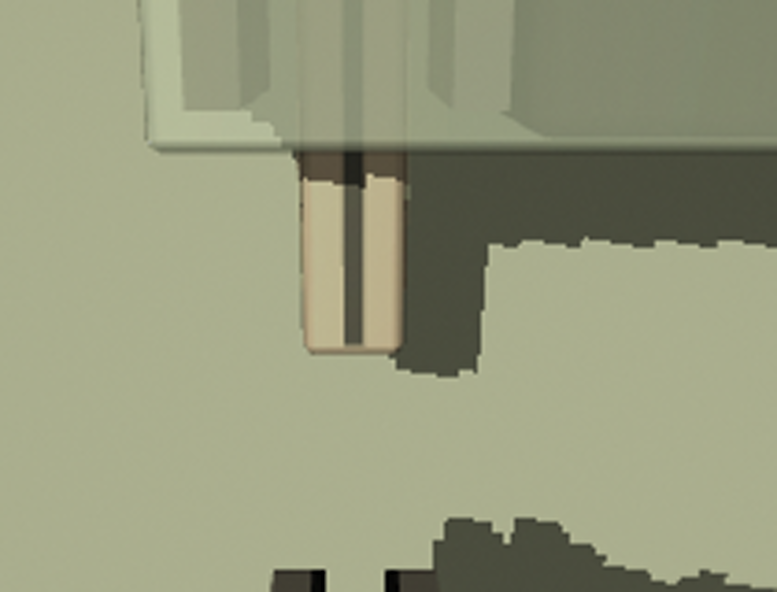

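```bash
python3 meas.py w31 140.6 194.5
```

```text
glass [0.0619] box z54/.050 [0.0292] [0.0281]
```

Emit:
arm_command(
  series=[
    [0,0,15,0,4],
    [0,0,32,0,4],
    [0,-3,42,0,4],
    [0,-8,46,0,4],
    [0,-14,47,0,4],
    [0,-20,47,0,4],
    [0,-26,47,0,4],
    [0,-32,47,0,4],
    [0,-37,47,0,4],
    [0,-37,47,0,4],
  ],
)

```text
time: 31.27
tcp_pos: [0.5699, 0.0393, 0.0593]
tcp_rot: [-0.001, 0.724, -0.69, 0.001]
ft_force: [-0.2, -0.8, -1.7]
grip_width: 0.0043
```

```bash
python3 - <<'E'
from h import *
s,im=snap("w32");print(s["tcp_pos"],s["tcp_rot"],s["time"],s["grip_width"],s["ft_force"],s["ft_torque"])
cv2.imwrite('pics/w32z.png',cv2.resize(im[180:330,180:390],None,fx=3.7,fy=3.7,interpolation=2))
E
```

```text
[0.5699 0.0393 0.0593] [-0.0008  0.724  -0.6898  0.0006] 31.2667 0.004255694823990474 [-0.1679 -0.7909 -1.6785] [-0.0128  0.0075 -0.039 ]
```

View pics/w32z.png

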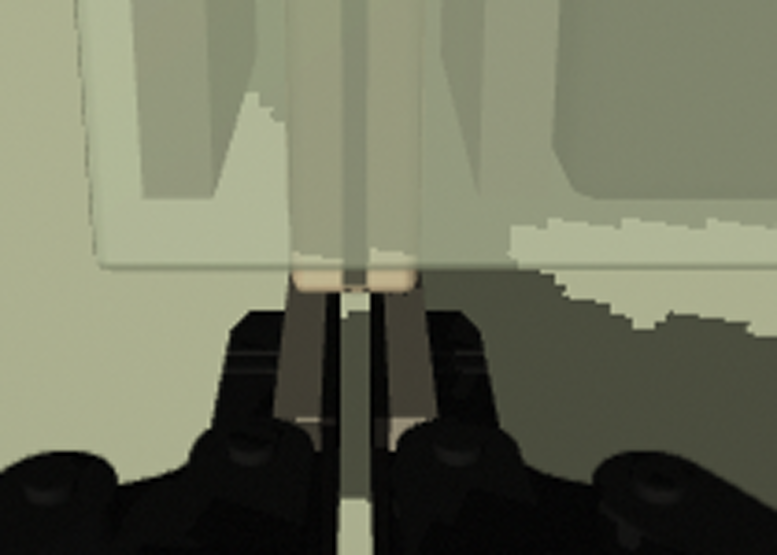

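Emit:
arm_command(
  series=[
    [0,-2,0,0,4],
    [0,-4,0,0,4],
    [0,-6,0,0,4],
    [0,-8,0,0,4],
    [0,-9.5,0,0,4],
    [0,-10.5,0,0,4],
    [0,-10.5,0,0,4],
    [0,-10.5,0,0,4],
  ],
)

```text
time: 31.98
tcp_pos: [0.579, 0.0397, 0.0588]
tcp_rot: [-0.0, 0.724, -0.69, 0.0]
ft_force: [-0.1, 0.5, -0.2]
grip_width: 0.0042
```

```bash
python3 - <<'E'
from h import *
s,im=snap("w33");print(s["tcp_pos"],s["tcp_rot"],s["time"],s["grip_width"],s["ft_force"],s["ft_torque"])
g=im.max(2);print(g[265:290,225],g[250:270,268])
E
```

```text
[0.579  0.0397 0.0588] [-0.0002  0.7241 -0.6897  0.0001] 31.9833 0.00415923578533188 [-0.1035  0.4918 -0.154 ] [ 0.0282 -0.0149 -0.0051]
[180 180 180 179 180 180 180 172 149 154 174 174 174 174 174 173 174 173
 174 174 174 174 173 174 174] [153 153 153 152 153 153 152 152 152 148 135 128 129 126 125 125 124 125
 126 125]
```

Emit:
arm_command(
  series=[
    [0,-1,0,0,4],
    [0,-2,0,0,4],
    [0,-3,0,0,4],
    [0,-3,0,0,4],
    [0,-3,0,0,4],
  ],
)

```text
time: 32.45
tcp_pos: [0.582, 0.0398, 0.0588]
tcp_rot: [-0.0, 0.724, -0.69, 0.0]
ft_force: [-1.0, 0.8, -0.4]
grip_width: 0.0039
```

```bash
python3 - <<'E'
from h import *
s,im=snap("w34");print(s["tcp_pos"],s["tcp_rot"],s["time"],s["grip_width"],s["ft_force"],s["ft_torque"])
g=im.max(2);print(g[270:295,225],g[250:270,268])
E
```

```text
[0.582  0.0398 0.0588] [-0.0002  0.7241 -0.6897  0.0001] 32.45 0.003859032964329046 [-0.97    0.7531 -0.4466] [0.0477 0.0227 0.0121]
[179 179 179 179 180 179 178 179 178 156 141 173 173 173 173 173 172 173
 173 172 173 173 173 172 172] [151 151 152 152 152 152 151 151 152 147 139 127 127 125 125 125 124 124
 124 125]
```

Back off and check from above the edge.

Emit:
arm_command(
  series=[
    [0,10,0,0,4],
    [0,20,-20,0,4],
    [0,40,-50,0,4],
    [0,60,-68,0,4],
    [0,64,-68,0,4],
    [0,64,-68,0,4],
    [0,64,-68,0,4],
  ],
)

```text
time: 33.08
tcp_pos: [0.5184, 0.0365, 0.1266]
tcp_rot: [-0.0, 0.724, -0.69, 0.0]
ft_force: [0.1, -0.0, -0.3]
grip_width: 0.0039
```

```bash
python3 - <<'E'
from h import *
s,im=snap("w35");print(s["tcp_pos"],s["tcp_rot"],s["time"],s["grip_width"],s["ft_force"])
cv2.imwrite('pics/w35z.png',cv2.resize(im[40:140,180:390],None,fx=3.7,fy=3.7,interpolation=2))
g=im.max(2);print(g[104:118,266],g[104:118,285],g[104:118,230])
s,im=snap("s35","scene");cv2.imwrite('pics/s35z.png',cv2.resize(im[130:290,170:320],None,fx=4,fy=4,interpolation=2)[:600])
E
```

```text
[0.5184 0.0365 0.1266] [-0.0003  0.7241 -0.6897  0.0003] 33.0833 0.0039060205482443163 [ 0.0924 -0.0073 -0.2841]
[160 158 159 159 159 160 160 141 115  86  64  75  76  76] [159 159 159 159 160 159 159 140 113  86  65  75  76  76] [187 187 188 188 187 188 188 174 149 125 127 170 173 173]
```

View pics/w35z.png

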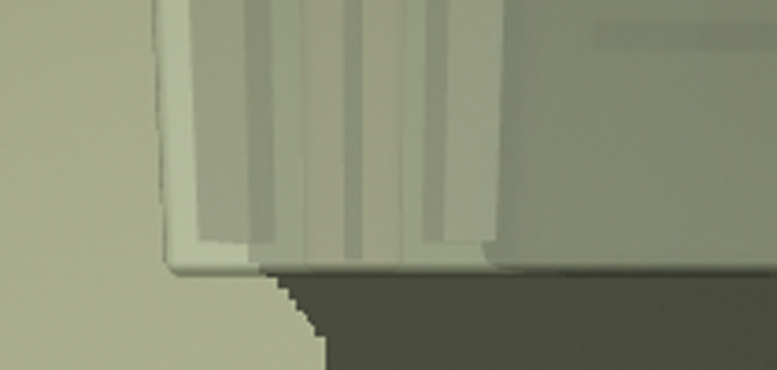

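View pics/s35z.png

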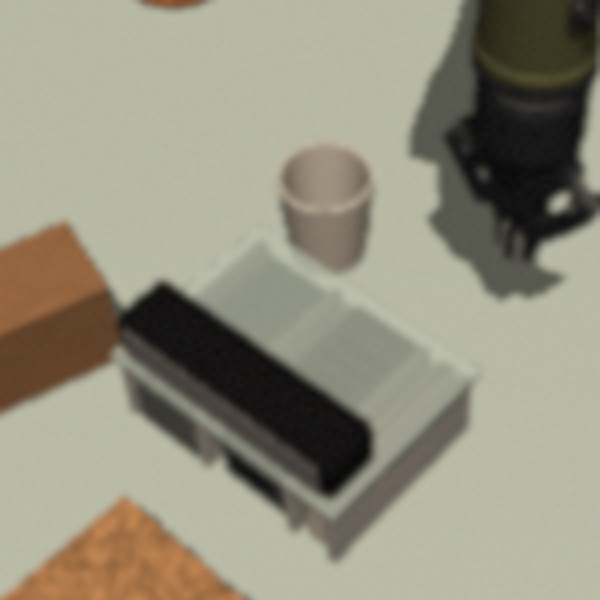

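Emit:
arm_command(
  series=[
    [0,20,-35,0,4],
    [0,40,-70,0,4],
    [0,40,-100,0,4],
    [0,40,-110,0,4],
    [0,40,-110,0,4],
  ],
)

```text
time: 33.6
tcp_pos: [0.4798, 0.035, 0.2389]
tcp_rot: [-0.002, 0.724, -0.69, 0.001]
ft_force: [0.2, 0.3, 0.8]
grip_width: 0.0041
```

```bash
python3 - <<'E'
from h import *
s,im=snap("t36","top");print(s["time"],s["tcp_pos"])
a=cv2.imread("pics/top0.png");d=cv2.absdiff(a,im).max(2)>40
v=im.copy();v[d]=(0,0,255);cv2.imwrite("pics/diff.png",v)
s,im=snap("w36")
E
```

```text
33.6 [0.4798 0.035  0.2389]
```

View pics/diff.png

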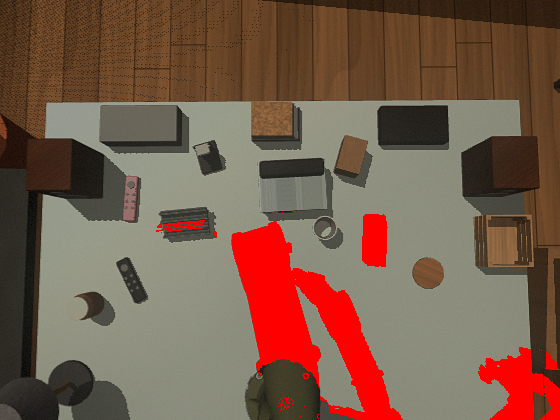

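View pics/w36.png

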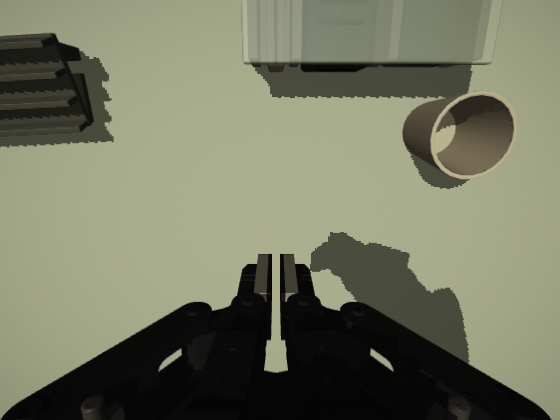

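```bash
python3 -c "
from workcell import ctrl
print(ctrl.sign_off(), ctrl.sense()['time'])"
```

```text
the job is handed in; nothing more can be done
the job is handed in; nothing more can be done
```

Both items are stowed under the riser in the order asked, and I handed the job in at about 34 s on the robot's clock with the arm clear of everything.

- **Media box (wide bay):** I carried it over the cup, set it down in front of the riser, slid it in and pushed it to the front edge. The last view from above shows its near end within about 0.5 mm of the glass edge, and straight.
- **Game case (narrow bay):** I lifted it out along the slot's lean, and the pads squared it upright. I then turned it, slid it in on its long edge and pushed it home. Its near end is within about 1 mm of the glass edge, and straight.
- **Back edge:** Neither item shows past the back of the glass in the scene camera.
- **Other things:** Comparing the top camera before and after shows changes only where the box and case were, at the box's near end by the riser's front edge, and where the arm, its shadow and something at the lower-right edge of the picture are. The other things on the shelf did not move.

**What went less well:**
- **Hard set-down:** Putting the box down first in front of the riser read 92 N at the wrist, under the 120 N limit but harder than intended.
- **Finger on glass:** While finishing the box push, a finger rested on the glass edge at up to about 14 N. I pulled back, raised the tool and finished from there.
- **Box off centre:** I had not allowed for the glass overhanging the side walls by about 5 mm. The box therefore sits about 5 mm left of its bay's middle, within the 7 mm of play on each side. I corrected for this before inserting the case.

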